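Clear the baking sheet and put it on its rails

TASK

Clear the rolling-pin thickness rings off the baking sheet by threading them onto the stepped white post of their stand, largest first, each one fully home on its own step. Then slide the empty sheet into the cooling rack, far end first, on the rail pair marked by the orange clip, all the way to the back stop, and let go. Leave the orange clip, the salt jar and the tin where they are.

Things in the scene. Friction and masses are not known exactly. Their poses are not given: they have to be found in the camera images.
- ring_a_mid (a point): Centre (half-way up) of the loose pale wooden thickness ring of a rolling-pin set: a flat ring, outside diameter 66 mm, plain round hole 43 mm, 13 mm thick, about 45 g, at the start lying flat on the metal sheet; z is its axis, both faces alike. None when this ring is absent (3 or 4 of the four rings are there).
- ring_b_mid (a point): Centre (half-way up) of the loose green plastic thickness ring of a rolling-pin set: a flat ring, outside diameter 58 mm, plain round hole 34 mm, 13 mm thick, about 45 g, at the start lying flat on the metal sheet; z is its axis, both faces alike. None when this ring is absent (3 or 4 of the four rings are there).
- ring_c_mid (a point): Centre (half-way up) of the loose yellow plastic thickness ring of a rolling-pin set: a flat ring, outside diameter 50 mm, plain round hole 25 mm, 13 mm thick, about 45 g, at the start lying flat on the metal sheet; z is its axis, both faces alike. None when this ring is absent (3 or 4 of the four rings are there).
- ring_d_mid (a point): Centre (half-way up) of the loose blue plastic thickness ring of a rolling-pin set: a flat ring, outside diameter 42 mm, plain round hole 16 mm, 13 mm thick, about 45 g, at the start lying flat on the metal sheet; z is its axis, both faces alike. None when this ring is absent (3 or 4 of the four rings are there).
- seat_a (a point): Where the centre of the pale wooden ring (66 mm) is when fully home: on the axis of the fixed stepped stand, at its lowest and widest step, 40 mm across, the ring resting on the level face 8 mm above the work surface. That face is the stand's round base, 92 mm across. The white post's top is 64 mm above the work surface.
- seat_b (a point): Where the centre of the green plastic ring (58 mm) is when fully home: on the axis of the fixed stepped stand, at its second step, 31 mm across, the ring resting on the level face 22 mm above the work surface. Each step is 14 mm high, with a 1 mm chamfer on its top edge.
- seat_c (a point): Where the centre of the yellow plastic ring (50 mm) is when fully home: on the axis of the fixed stepped stand, at its third step, 22 mm across, the ring resting on the level face 36 mm above the work surface. Each ring has 1.5 mm play all round on its own step; seats of absent rings stay empty.
- seat_d (a point): Where the centre of the blue plastic ring (42 mm) is when fully home: on the axis of the fixed stepped stand, at its topmost and thinnest step, 13 mm across, the ring resting on the level face 50 mm above the work surface. A smaller ring on the post blocks the way for a larger one, so larger rings go first.
- tray_mid (a point): Centre of the loose flat aluminium baking sheet, 260 mm (its x) by 200 mm (its y), 4 mm thick, no rims, about 0.28 kg; this point is 2 mm above its underside. Its +x end goes into the rack first; the handle is at its -x end. It starts flat on the work surface with the rings on it.
- tray_handle (a point): Centre of the sheet's handle, an upright wooden plate rising from the sheet: 10 mm thick (along the sheet's x), 90 mm long (along y), 38 mm high, centred 120 mm behind the sheet's centre (x = -120 mm) and 19 mm above the sheet's upper face. Same axes as the sheet.
- rack: Fixed steel cooling rack, 240 mm wide, 205 mm high; origin under its centre on the work surface. Its open mouth looks to its -x; sheets slide in towards +x. Three rail pairs (ledge tops 50, 110, 170 mm up) run from x = -85 mm (mouth) to +85 mm, where a cross bar at each level is the back stop. A sheet fully in has its centre at x = -45 mm, its handle 80 mm outside the mouth.
- mark_low (a point): Centre of the orange marker clip when it sits at the low rail pair, else None (just one clip is there). It hangs on the rack's front post at x = -79, y = -133 mm in the rack's frame, its centre level with that pair's ledge tops (50 mm). The clip is a loose orange block, 18 x 22 x 22 mm, straddling a stub plate on the outer side of the front post.
- mark_middle (a point): Centre of the orange marker clip when it sits at the middle rail pair, else None (just one clip is there). It hangs on the rack's front post at x = -79, y = -133 mm in the rack's frame, its centre level with that pair's ledge tops (110 mm). Ledges reach from 84 to 110 mm either side of the rack's middle plane.
- mark_top (a point): Centre of the orange marker clip when it sits at the top rail pair, else None (just one clip is there). It hangs on the rack's front post at x = -79, y = -133 mm in the rack's frame, its centre level with that pair's ledge tops (170 mm). Upright side flanges 212 mm apart, 12 mm above the ledges, guide the 200 mm wide sheet.
- salt_jar: Bystander: white salt jar with wooden lid, 42 mm across, 75 mm high; origin under its centre.
- tin: Bystander: small aluminium tin with twist cap, 60 mm across, 46 mm high; origin under its centre.

How it is judged:
On the way, in this order (a step that is already met when the one before it is completed fails the run):
1. the pale wooden ring (66 mm) is home on its step of the stand (distance between ring_a_mid and seat_a below 0.005 m and angle between the z axis of ring_a_mid and the z axis of rack, either way round below 0.15 rad), for 0.2 s.
2. the green plastic ring (58 mm) is home on its step of the stand (distance between ring_b_mid and seat_b below 0.005 m and angle between the z axis of ring_b_mid and the z axis of rack, either way round below 0.15 rad), for 0.2 s.
3. the yellow plastic ring (50 mm) is home on its step of the stand (distance between ring_c_mid and seat_c below 0.005 m and angle between the z axis of ring_c_mid and the z axis of rack, either way round below 0.15 rad), for 0.2 s.
4. the blue plastic ring (42 mm) is home on its step of the stand (distance between ring_d_mid and seat_d below 0.005 m and angle between the z axis of ring_d_mid and the z axis of rack, either way round below 0.15 rad), for 0.2 s.
5. the sheet is fully in on the marked rail pair (x of tray_mid in the frame of rack between -0.058 and -0.03 m and y of tray_mid in the frame of rack between -0.012 and 0.012 m and angle between tray_mid's own z axis and vertical below 0.06 rad and angle between the x axis of tray_handle and the x axis of rack, either way round below 0.1 rad and z of tray_mid in the frame of mark_low between -0.018 and 0.022 m and z of tray_mid in the frame of mark_middle between -0.018 and 0.022 m and z of tray_mid in the frame of mark_top between -0.018 and 0.022 m), for 0.2 s.
At the end, for the whole second after the job is handed in: Each ring present is within 5 mm of its seat, flat to 0.15 rad; the sheet lies level (0.06 rad) on the marked rail pair, within 12 mm of the middle plane, straight to 0.1 rad, within 13 mm of the back stop, released, at rest; the clip is within 30 mm of where it hung (all of step 1 and all of step 2 and all of step 3 and all of step 4 and all of step 5 and linear speed of tray below 0.02 m/s and distance of each of mark_low, mark_middle, mark_top from where it was at the start of the episode below 0.03 m); the robot touches nothing.
It fails at once if the salt jar or the tin is pushed more than 40 mm from its place (distance of any of salt_jar, tin from where it was at the start of the episode above 0.04 m).
Of clip_low, clip_middle, clip_top only 1 to 1 are there at a start; the rules pass over those that are not, and their reading is None.
Of ring_a, ring_b, ring_c, ring_d only 3 to 4 are there at a start; the rules pass over those that are not, and their reading is None.
At some moment in a run one of ring_a, ring_b, ring_c, ring_d may be knocked a few centimetres aside while the robot is not near it.
Once in a run the grip may slacken for a moment while it holds something.
It also fails if it takes over 210 s, if anything falls off the work surface, if the arm or the gripper's body presses on something with over 40 N, if the wrist force passes 120 N, or if a joint passes its speed limit or range.

ROBOT

A 6-joint arm with a two-finger parallel gripper is mounted at the origin on the work surface. World frame = base frame: x ahead of the robot, y to its left, z up, the work surface at z = 0. Lengths are in m, angles in rad, forces in N, time in s.
With the tool pointing down it reaches from about 0.425 to 0.925 m from the base axis. Payload 12.5 kg.
Tool frame: the origin (TCP) lies on the mounting face of the last link; the fingertips stand 173 mm ahead of it and the grasp point (between the pads) lies 155 mm ahead of it; z points along the fingers, x is the direction in which the jaws open and shut, and the axes are right-handed (so a half turn about z gives the same grasp; the last joint's range is limited). The gripper opens to 85 mm and grips with 20 to 120 N. Pads are 22 mm wide; open, the fingers measure 114 mm over their backs; the gripper's body (76 mm by 85 mm) begins 54 mm behind the grasp point. The pads swing forward as they close: fully open they stand 13 mm farther back than shut.
Start: joints at [-1.257, 0.491, 1.559, -0, 1.092, -0.106], TCP at [0.255, -0.571, 0.405] pointing down, gripper open.
Joint ranges: [-3.1, 3.1], [-0.84, 2.19], [0.05, 2.79], [-1.13, 4.28], [0.06, 2.93], [-2.69, 2.69]. Speed limits (rad/s): [2.22, 2.22, 2.79, 3.14, 3.14, 3.14].

INTERFACE

Orientations are given as a rotation vector (axis times angle).
In Python, from plant import read_state, get_image, finish_job gives the robot as it stands. The module is installed in compiled form; this text tells all that it offers.
- The arm moves only by the shell command python3 -m handwheel 'ROWS' [FORCE]. ROWS is JSON, a list of rows, each an object with "dp": the shift along the world's x, y, z in m, a list of three; "dr": the turn, a rotation vector about the world's x, y, z in rad, a list of three; "claw": the opening, from 0 (shut) to 1 (fully open). A call has 1 to 8 rows; each row shifts and turns the pose as measured when the row begins; what a row does not reach is not made up. A row lasts 1/8 s, in which the tool goes at most 62.5 mm and 10.7 degrees, less where a joint would pass 70% of its speed; a pose out of reach is approached as far as the arm can. A call is refused whole if a number of a shift passes 0.0625 or a number of a turn 0.188, either way. A call with a gripper value outside its range is refused whole. The fingers move at their own pace and stop on an object; FORCE is the grip in N (left out, the last holds). Time passes only in rows, so rows that do not move let the fingers close. It gives the time, the measured TCP pose, the force and the opening at its end, in the units of the state.
- read_state(): the state, without advancing time (a new reading comes with each control period).
- get_image(name): name is "side" or "top" or "wrist"; returns a dict with "color" (384x512x3 uint8, blue, green, red), "vfov" (degrees; the focal length in pixels is half the picture's height over the tangent of half this angle, whatever the lens; pixels are square), "cx", "cy" (the principal point, pixels), "position" and "attitude" of the camera in the world. Camera axes: x right, y down, z forward; pixel columns grow to the right and rows downward; lengths in m; the calibration is good to about 2 mm. A picture is of the moment at which its call begins. There is no depth.
- finish_job(): hands the job in, once; it reports no verdict.
The state is a dict: "time": time; "joint_positions": joint angles; "qvel": joint speeds; "joint_torque": joint torques, N m; "eef_pos": TCP position; "eef_rot": TCP orientation; "wrist_force": force on the tool from outside, world axes, zero at the start; "wrist_torque": the same for the moment, N m; "width": finger opening in m.
Only numpy, scipy, OpenCV 4.12 (cv2) and the standard library are available. Lean on these libraries where they do the work, as an engineer would, in place of code of your own. Each camera call takes 0.05 s, during which the arm holds its last target.

## Working session

There is one attempt and no reset: what is moved stays moved. The work goes in short steps, Python scripts to look and compute and a shell command to move; the robot and the scene stay as the last step left them, time stands still between calls to the robot, and variables do not carry over. Pictures are saved under pics/ and viewed, and the job is handed in when it is done.

```bash
mkdir -p pics; ls; cat > h.py <<'E'
import numpy as np, cv2
from scipy.spatial.transform import Rotation as R
from plant import read_state, get_image, finish_job
def snap(name,fn):
    im=get_image(name); cv2.imwrite('pics/'+fn,im['color']); return im
def att(im):
    a=np.array(im['attitude'],float)
    return a if a.shape==(3,3) else R.from_rotvec(a).as_matrix()
def ray(im,u,v):
    f=im['color'].shape[0]/2/np.tan(np.radians(im['vfov'])/2)
    d=np.array([(u-im['cx'])/f,(v-im['cy'])/f,1.0]); return np.array(im['position']),att(im)@d
def onplane(im,u,v,z):
    p,d=ray(im,u,v); return p+d*(z-p[2])/d[2]
def proj(im,P):
    f=im['color'].shape[0]/2/np.tan(np.radians(im['vfov'])/2)
    q=att(im).T@(np.array(P)-im['position']); return np.array([im['cx']+f*q[0]/q[2],im['cy']+f*q[1]/q[2]])
E
python3 - <<'E'
from h import *
for n in ['side','top','wrist']:
    im=snap(n,n+'0.png'); print(n,im['vfov'],im['cx'],im['cy'],im['position'],im['attitude'],[k for k in im])
s=read_state();print(s)
E
```

```text
pics
side 49.537854644656775 259.82408286189553 194.4943632214255 [0.36845254 0.98212323 0.91901251] [-0.31488444  2.6892736  -1.37820618] ['color', 'vfov', 'cx', 'cy', 'position', 'attitude']
top 43.988559202010244 259.40684350038583 192.4293733545398 [ 0.50086696 -0.07207009  1.32079093] [-2.16177801  2.16717564 -0.11799696] ['color', 'vfov', 'cx', 'cy', 'position', 'attitude']
wrist 68.95822559904371 259.08647199289953 192.85293618031213 [ 0.32074119 -0.5426205   0.37413762] [ 2.43074157 -1.57687816 -0.22410308] ['color', 'vfov', 'cx', 'cy', 'position', 'attitude']
{'time': 0.15, 'joint_positions': array([-1.25657058e+00,  4.91413983e-01,  1.55931399e+00, -1.43112028e-05,
        1.09170983e+00, -1.05627987e-01]), 'qvel': array([ 0.00182337, -0.00241619, -0.00084123,  0.00023378, -0.00126439,
        0.00047051]), 'joint_torque': array([ 2.25839925e-03, -6.18707299e+01, -2.61689222e+01, -8.12409621e-05,
        3.20974919e-03,  4.45142598e-05]), 'eef_pos': array([ 0.25476371, -0.57069487,  0.40426478]), 'eef_rot': array([-2.63516220e+00,  1.70945669e+00,  1.04373468e-03]), 'wrist_force': array([ 0.00980991, -0.43727298,  0.35117276]), 'wrist_torque': array([ 0.01910875, -0.02395526,  0.03645676]), 'width': 0.08524048358958797}
```

View pics/side0.png

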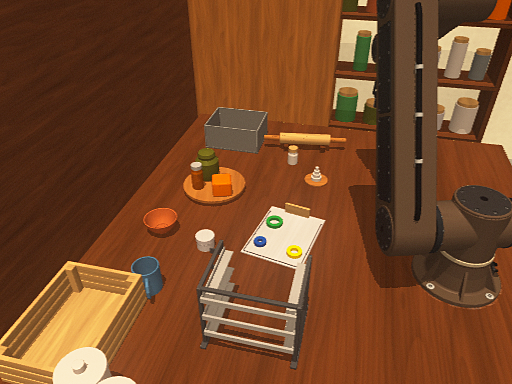

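View pics/top0.png

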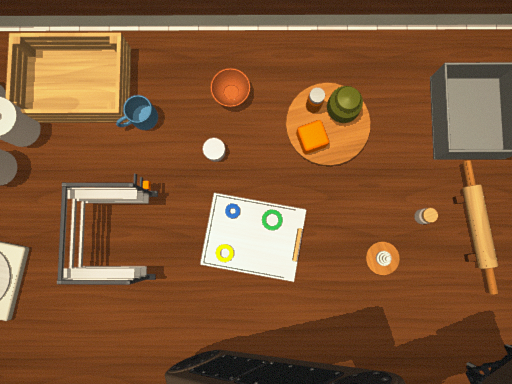

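View pics/wrist0.png

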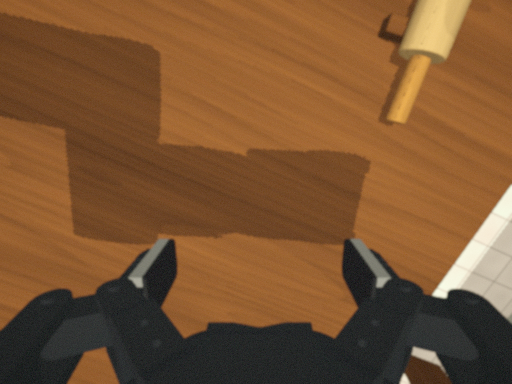

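```bash
python3 - <<'E'
from h import *
side=snap('side','s1.png'); top=snap('top','t1.png')
def blobs(im,lo,hi,nm,amin=15):
    hsv=cv2.cvtColor(im['color'],cv2.COLOR_BGR2HSV); m=cv2.inRange(hsv,lo,hi)
    cs,_=cv2.findContours(m,cv2.RETR_EXTERNAL,cv2.CHAIN_APPROX_NONE)
    for c in cs:
        if cv2.contourArea(c)>amin:
            M=cv2.moments(c); print(nm,'ctr',(round(M['m10']/M['m00'],1),round(M['m01']/M['m00'],1)),'A',cv2.contourArea(c),cv2.minAreaRect(c))
for n,im in (('side',side),('top',top)):
    blobs(im,(50,150,60),(80,255,255),n+' green'); blobs(im,(105,150,60),(125,255,255),n+' blue'); blobs(im,(25,150,120),(34,255,255),n+' yel'); blobs(im,(8,220,200),(18,255,255),n+' orange',8)
for n,u,v,z in [('green',272,220,.017),('blue',232.5,211,.017),('yel',225,253,.017),('stand',383,258,.03),('salt',430,215,.07),('tin',213,149,.046),('rackTL',62,184,.205),('rackBL',62,282,.205),('handle',299,245,.04)]:
    print(n,onplane(top,u,v,z).round(4))
def z(im,b,s,fn):
    x,y,w,h=b; cv2.imwrite('pics/'+fn,cv2.resize(im['color'][y:y+h,x:x+w],None,fx=s,fy=s,interpolation=cv2.INTER_CUBIC))
z(side,(190,160,150,200),3,'sz.png'); z(top,(40,160,290,150),2.7,'tz.png')
E
```

```text
side green ctr (274.2, 221.5) A 140.0 ((274.5, 221.5), (11.0, 15.0), 90.0)
side blue ctr (259.7, 240.2) A 63.0 ((259.5, 241.0), (10.0, 11.0), 90.0)
side yel ctr (293.8, 250.1) A 113.5 ((294.0, 250.0), (10.0, 14.0), 90.0)
side yel ctr (205.8, 162.9) A 21.5 ((206.5, 163.0), (4.0, 9.0), 90.0)
side yel ctr (205.4, 152.7) A 47.0 ((205.5, 152.5), (5.0, 13.0), 90.0)
side orange ctr (221.2, 183.9) A 352.0 ((221.5, 184.0), (22.0, 19.0), 90.0)
top green ctr (271.7, 219.3) A 274.5 ((271.75, 219.25), (18.384775161743164, 19.091880798339844), 45.0)
top blue ctr (232.2, 210.4) A 134.0 ((232.5, 210.5), (13.0, 13.0), 90.0)
top yel ctr (224.2, 252.6) A 224.5 ((224.5, 252.5), (17.0, 17.0), 90.0)
top yel ctr (345.8, 98.5) A 117.5 ((346.3538513183594, 99.33076477050781), (20.610862731933594, 12.892751693725586), 37.87498474121094)
top orange ctr (312.8, 134.7) A 603.5 ((312.76715087890625, 134.7123260498047), (25.514968872070312, 25.749053955078125), 69.44395446777344)
green [ 0.5685 -0.1054  0.017 ]
blue [0.5935 0.003  0.017 ]
yel [0.479 0.023 0.017]
stand [ 0.4649 -0.4031  0.03  ]
salt [ 0.5779 -0.52    0.07  ]
tin [0.7609 0.0551 0.046 ]
rackTL [0.6452 0.396  0.205 ]
rackBL [0.4165 0.3862 0.205 ]
handle [ 0.5002 -0.1768  0.04  ]
```

View pics/sz.png

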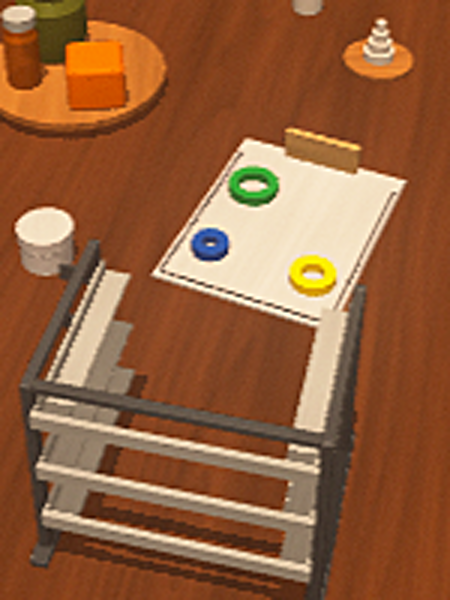

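View pics/tz.png

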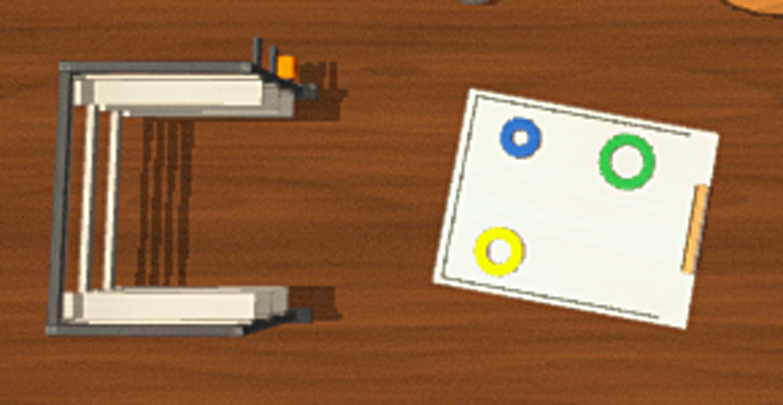

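```bash
python3 - <<'E'
from h import *
top=get_image('top'); img=top['color']; hsv=cv2.cvtColor(img,cv2.COLOR_BGR2HSV)
# clip level check
for u,v in [(146.3,184.8)]:
    for z in (.06,.12,.18): print('clip if top at',z,onplane(top,u,v,z).round(4))
# stand base
m=cv2.inRange(hsv,(5,120,90),(16,255,255)); m[:, :350]=0;m[:,415:]=0;m[:235]=0;m[290:]=0
c=max(cv2.findContours(m,cv2.RETR_EXTERNAL,cv2.CHAIN_APPROX_NONE)[0],key=cv2.contourArea)
e=cv2.fitEllipse(c);print('base',e,onplane(top,*e[0],.008).round(4))
w=cv2.inRange(hsv,(0,0,150),(179,70,255)); w2=w.copy(); w2[:, :365]=0;w2[:,400:]=0;w2[:240]=0;w2[275:]=0
M=cv2.moments(w2,True);print('white',M['m10']/M['m00'],M['m01']/M['m00'],M['m00'],onplane(top,M['m10']/M['m00'],M['m01']/M['m00'],.035).round(4))
# tray
t=cv2.inRange(hsv,(0,0,120),(179,60,255)); t[:, :195]=0;t[:,312:]=0;t[:188]=0;t[290:]=0
c=max(cv2.findContours(t,cv2.RETR_EXTERNAL,cv2.CHAIN_APPROX_NONE)[0],key=cv2.contourArea)
r=cv2.minAreaRect(c);print(r)
q=np.array([onplane(top,*p,.004) for p in cv2.boxPoints(r)]);print(q.round(4),[np.linalg.norm(q[i]-q[i-1]).round(4) for i in range(4)],q.mean(0).round(4))
# rings
for n,lo,hi in (('g',(50,150,60),(80,255,255)),('b',(105,150,60),(125,255,255)),('y',(25,150,120),(34,255,255))):
    m=cv2.inRange(hsv,lo,hi);m[:180]=0
    c=max(cv2.findContours(m,cv2.RETR_EXTERNAL,cv2.CHAIN_APPROX_NONE)[0],key=cv2.contourArea)
    e=cv2.fitEllipse(c);print(n,np.round(e[0],2),np.round(e[1],1),onplane(top,*e[0],.017).round(4))
# rack top frame corners dark
# tool x yaw
s=read_state();Rm=R.from_rotvec(s['eef_rot']).as_matrix();print(Rm.round(3))
im=get_image('wrist');A=att(im);print('cam in tool',(Rm.T@(np.array(im['position'])-s['eef_pos'])).round(4),(Rm.T@A).round(3))
E
```

```text
clip if top at 0.06 [0.6612 0.2313 0.06  ]
clip if top at 0.12 [0.6536 0.2168 0.12  ]
clip if top at 0.18 [0.6459 0.2024 0.18  ]
base ((382.0, 262.0), (63.256141662597656, 76.58623504638672), 90.0) [ 0.4534 -0.4057  0.008 ]
white 383.2831325301205 257.9578313253012 166.0 [ 0.4651 -0.4026  0.035 ]
((253.18450927734375, 236.71755981445312), (95.00262451171875, 72.9229965209961), 10.407711029052734)
[[ 0.4491  0.0926  0.004 ]
 [ 0.6468  0.0582  0.004 ]
 [ 0.5982 -0.2016  0.004 ]
 [ 0.4021 -0.163   0.004 ]] [np.float64(0.26), np.float64(0.2007), np.float64(0.2643), np.float64(0.1999)] [ 0.5241 -0.0535  0.004 ]
g [271.7  219.38] [18.7 18.9] [ 0.5702 -0.1046  0.017 ]
b [232.25 210.45] [13.1 13.2] [0.595  0.0037 0.017 ]
y [224.23 252.65] [16.8 17.1] [0.48   0.0251 0.017 ]
[[ 0.408 -0.913 -0.   ]
 [-0.913 -0.408  0.   ]
 [-0.    -0.    -1.   ]]
cam in tool [ 0.0013 -0.0717  0.03  ] [[ 1.    -0.     0.   ]
 [ 0.     0.961  0.278]
 [-0.    -0.278  0.961]]
```

```bash
python3 -m handwheel '[{"dp":[0.03,0.024,-0.015],"dr":[0,0,0.165],"claw":1},{"dp":[0.03,0.024,-0.015],"dr":[0,0,0.165],"claw":1},{"dp":[0.03,0.024,-0.015],"dr":[0,0,0.165],"claw":1},{"dp":[0.03,0.024,-0.015],"dr":[0,0,0.165],"claw":1},{"dp":[0.03,0.024,-0.015],"dr":[0,0,0.165],"claw":1},{"dp":[0.03,0.024,-0.015],"dr":[0,0,0.165],"claw":1},{"dp":[0.03,0.024,-0.015],"dr":[0,0,0.165],"claw":1}]' 60; python3 - <<'E'
from h import *
s=read_state();print(s['eef_pos'],s['eef_rot'],s['time']);Rm=R.from_rotvec(s['eef_rot']).as_matrix();print(Rm.round(3))
E
```

```text
time: 1.23
eef_pos: [0.4686, -0.399, 0.2976]
eef_rot: [3.14, 0.056, 0.005]
wrist_force: [0.4, -0.6, -0.4]
width: 0.0852
[ 0.46858794 -0.39903158  0.29761563] [3.13975569 0.05615385 0.00500015] 1.225
[[ 0.999  0.036  0.003]
 [ 0.036 -0.999 -0.001]
 [ 0.003  0.001 -1.   ]]
```

```bash
python3 - <<'E'
from h import *
im=snap('wrist','w1.png');s=read_state();print(s['eef_pos'],s['eef_rot'],im['position'])
E
```

```text
[ 0.47104544 -0.39620935  0.29569069] [-3.13966485 -0.07233221 -0.00342643] [ 0.46776902 -0.32929216  0.26747587]
```

View pics/w1.png

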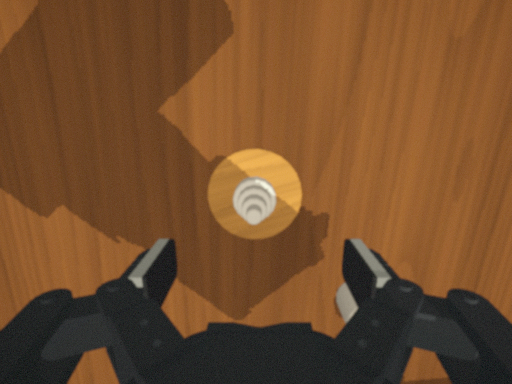

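```bash
cat >> h.py <<'E'
def fit(im,lo,hi,roi=None,ext=cv2.RETR_EXTERNAL):
    hsv=cv2.cvtColor(im['color'],cv2.COLOR_BGR2HSV); m=cv2.inRange(hsv,lo,hi)
    if roi is not None:
        k=np.zeros_like(m);x0,y0,x1,y1=roi;k[y0:y1,x0:x1]=1;m=m*k
    c=max(cv2.findContours(m,cv2.RETR_EXTERNAL,cv2.CHAIN_APPROX_NONE)[0],key=cv2.contourArea)
    return cv2.fitEllipse(c),m
def tool():
    s=read_state();Rm=R.from_rotvec(s['eef_rot']).as_matrix();yaw=np.degrees(np.arctan2(Rm[1,0],Rm[0,0]))
    print('t',round(s['time'],2),'tcp',s['eef_pos'].round(4),'yaw',round(yaw,2),'zaxis',Rm[:,2].round(4),'w',round(s['width'],4),'F',s['wrist_force'].round(1));return s,Rm
E
python3 - <<'E'
from h import *
im=get_image('wrist');tool()
e,m=fit(im,(5,100,70),(20,255,255),(200,140,310,245))
hsv=cv2.cvtColor(im['color'],cv2.COLOR_BGR2HSV)
print(hsv[180,230],hsv[220,290],hsv[150,350],hsv[250,255],hsv[215,255],hsv[193,240])
e,m=fit(im,(10,100,140),(25,255,255),(200,140,310,245)); print('base',e,onplane(im,*e[0],.008))
w,m=fit(im,(0,0,90),(179,80,255),(220,165,290,235)); print('white',w)
cv2.imwrite('pics/m.png',cv2.resize(im['color'][140:250,190:320],None,fx=5,fy=5))
E
```

```text
t 1.32 tcp [ 0.4697 -0.3975  0.2965] yaw 2.14 zaxis [ 1.7e-03  8.0e-04 -1.0e+00] w 0.0849 F [ 0.3  0.6 -0.6]
[ 16 166 174] [ 16 168 175] [ 14 176 146] [ 13 166 112] [ 18  38 170] [ 20  39 183]
base ((254.70701599121094, 185.45877075195312), (109.9042739868164, 111.60676574707031), 83.75775909423828) [ 0.46896626 -0.39353518  0.008     ]
white ((251.5140838623047, 203.77439880371094), (41.619468688964844, 46.39955139160156), 2.61011004447937)
```

View pics/m.png

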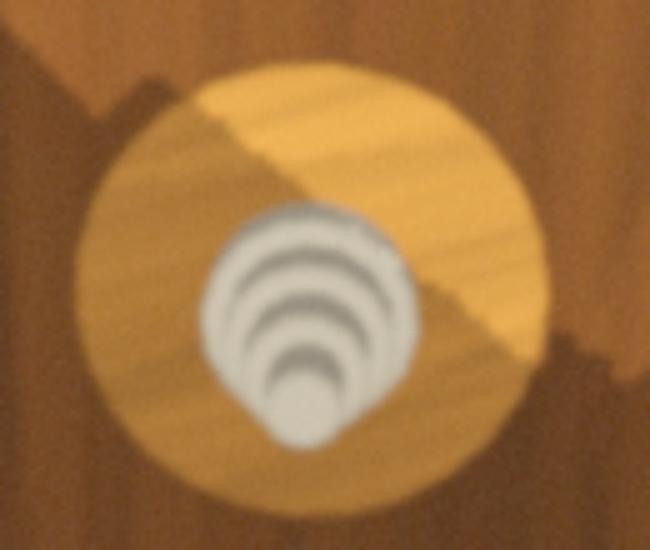

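```bash
python3 - <<'E'
from h import *
im=get_image('wrist');s,_=tool()
cv2.imwrite('pics/m2.png',cv2.resize(im['color'][140:250,190:320],None,fx=5,fy=5))
l=onplane(im,190+75/5,198,.008);r=onplane(im,190+550/5,198,.008);t=onplane(im,252.5,140+62/5,.008);b=onplane(im,252.5,140+518/5,.008)
print('base',(l+r)/2,(t+b)/2,np.linalg.norm(l-r),np.linalg.norm(t-b))
l=onplane(im,190+265/5,221.4,.064);r=onplane(im,190+343/5,221.4,.064);t=onplane(im,250.8,140+365/5,.064);b=onplane(im,250.8,140+448/5,.064)
print('top',(l+r)/2,(t+b)/2,np.linalg.norm(l-r),np.linalg.norm(t-b))
E
```

```text
t 1.38 tcp [ 0.4687 -0.3987  0.2973] yaw 1.86 zaxis [ 2.1e-03 -1.0e-04 -1.0e+00] w 0.0854 F [ 0.1 -0.7 -0.1]
base [ 0.46580754 -0.40768849  0.008     ] [ 0.46585978 -0.40987792  0.008     ] 0.09189543664825008 0.09252599421091515
top [ 0.46568994 -0.40942065  0.064     ] [ 0.46568895 -0.40939842  0.064     ] 0.012114792800632827 0.013824694188390088
```

View pics/m2.png

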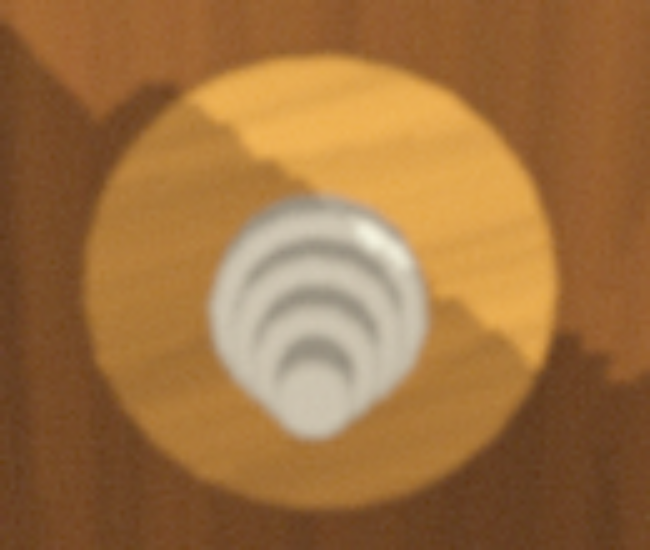

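```bash
python3 -m handwheel '[{"dp":[0,0,0],"dr":[0,0,0],"claw":1},{"dp":[0,0,0],"dr":[0,0,0],"claw":1}]'; python3 - <<'E'
from h import *
im=get_image('wrist');s,_=tool()
cv2.imwrite('pics/m3.png',cv2.resize(im['color'][140:250,190:320],None,fx=5,fy=5)); np.save('im.npy',im,allow_pickle=True)
im=get_image('wrist');s,_=tool();print(im['position'])
E
```

```text
time: 1.62
eef_pos: [0.4678, -0.3998, 0.298]
eef_rot: [3.14, 0.045, 0.004]
wrist_force: [0.4, 0.8, 0.2]
width: 0.0857
t 1.68 tcp [ 0.4678 -0.3999  0.2981] yaw 1.65 zaxis [ 0.0027 -0.001  -1.    ] w 0.0854 F [ 0.2 -0.7  0.8]
t 1.73 tcp [ 0.4678 -0.3998  0.298 ] yaw 1.67 zaxis [ 0.0027 -0.001  -1.    ] w 0.0853 F [-0.3 -0.1  1.7]
[ 0.46740355 -0.33009936  0.26790562]
```

View pics/m3.png

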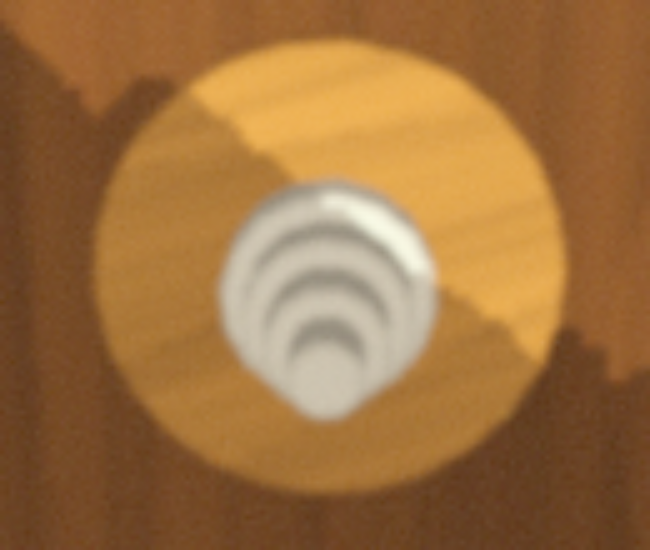

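```bash
python3 - <<'E'
from h import *
im=np.load('im.npy',allow_pickle=True).item(); s,Rm=tool()
print((Rm.T@(np.array(im['position'])-s['eef_pos'])).round(4),(Rm.T@att(im)).round(4))
g=lambda u,v,z: onplane(im,190+u/5-.4,140+v/5-.4,z)
def c(l,r,t,b,z):
    u,v=(l+r)/2,(t+b)/2
    print(((g(l,v,z)+g(r,v,z))/2).round(4),((g(u,t,z)+g(u,b,z))/2).round(4),np.linalg.norm(g(l,v,z)-g(r,v,z)),np.linalg.norm(g(u,t,z)-g(u,b,z)))
c(94,568,38,494,.008);c(286,364,338,421,.064)
E
```

```text
t 1.73 tcp [ 0.4678 -0.3998  0.298 ] yaw 1.67 zaxis [ 0.0027 -0.001  -1.    ] w 0.0853 F [-0.3 -0.1  1.7]
[ 0.0016 -0.0698  0.0301] [[ 1.000e+00 -3.000e-04 -1.000e-04]
 [ 3.000e-04  9.606e-01  2.780e-01]
 [-0.000e+00 -2.780e-01  9.606e-01]]
[ 0.4672 -0.4055  0.008 ] [ 0.4672 -0.4077  0.008 ] 0.0917469698549772 0.09212020202864107
[ 0.4667 -0.4077  0.064 ] [ 0.4667 -0.4077  0.064 ] 0.012129900579999504 0.013767410704544234
```

```bash
python3 - <<'E'
from h import *
for i in range(3):
    s=read_state();Rm=R.from_rotvec(s['eef_rot']).as_matrix();im=get_image('wrist')
    print(s['eef_pos'].round(5),(Rm.T@(np.array(im['position'])-s['eef_pos'])).round(5),im['position'].round(5), np.linalg.norm(s['qvel']).round(4), s['joint_positions'].round(5))
tool()
E
```

```text
[ 0.46778 -0.39979  0.29802] [ 0.0016  -0.06977  0.03007] [ 0.46743 -0.33003  0.26787] 0.0057 [-8.14650e-01  5.96780e-01  1.68991e+00  1.67000e-03  8.52310e-01
 -8.44850e-01]
[ 0.46785 -0.39971  0.29793] [ 0.0016  -0.06978  0.03006] [ 0.46748 -0.32994  0.26781] 0.0053 [-0.81449  0.59689  1.68996  0.00173  0.85227 -0.84492]
[ 0.46793 -0.39961  0.29786] [ 0.00161 -0.06979  0.03005] [ 0.46755 -0.32983  0.26775] 0.0061 [-0.81429  0.597    1.69     0.00171  0.85225 -0.845  ]
t 1.88 tcp [ 0.468  -0.3995  0.2978] yaw 1.71 zaxis [ 2.5e-03 -8.0e-04 -1.0e+00] w 0.0853 F [ 1.1 -0.6 -0.6]
```

```bash
python3 -m handwheel '[{"dp":[0.017,0.05,0],"dr":[0,0,-0.03],"claw":1},{"dp":[0.017,0.05,0],"dr":[0,0,0],"claw":1},{"dp":[0.017,0.05,0],"dr":[0,0,0],"claw":1},{"dp":[0.017,0.05,0],"dr":[0,0,0],"claw":1},{"dp":[0.017,0.05,0],"dr":[0,0,0],"claw":1},{"dp":[0.017,0.05,0],"dr":[0,0,0],"claw":1},{"dp":[0,0,0],"dr":[0,0,0],"claw":1},{"dp":[0,0,0],"dr":[0,0,0],"claw":1}]'; python3 - <<'E'
from h import *
s,Rm=tool();im=snap('wrist','g1.png');tool();print((Rm.T@(np.array(im['position'])-s['eef_pos'])).round(5))
e,m=fit(im,(50,130,40),(80,255,255));print(e,onplane(im,*e[0],.017))
E
```

```text
time: 2.88
eef_pos: [0.5711, -0.0923, 0.2987]
eef_rot: [3.139, -0.01, 0.009]
wrist_force: [-1.0, -0.9, -0.4]
width: 0.0857
t 2.88 tcp [ 0.5711 -0.0923  0.2987] yaw -0.37 zaxis [ 0.0055 -0.0026 -1.    ] w 0.0857 F [-1.  -0.9 -0.4]
t 2.92 tcp [ 0.5711 -0.0926  0.2987] yaw -0.4 zaxis [ 0.0055 -0.0025 -1.    ] w 0.0858 F [-0.3  0.2 -0.5]
[ 0.00161 -0.06985  0.03007]
((257.36767578125, 200.5193328857422), (55.90070724487305, 57.05587387084961), 89.81287384033203) [ 0.5726167 -0.1036028  0.017    ]
```

View pics/g1.png

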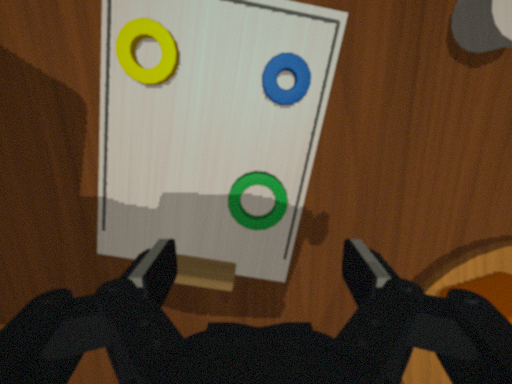

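```bash
python3 -m handwheel '[{"dp":[0,-0.006,-0.03],"dr":[0.0026,0.0055,0],"claw":1},{"dp":[0,-0.006,-0.03],"dr":[0,0,0],"claw":1},{"dp":[0,0,-0.03],"dr":[0,0,0],"claw":1},{"dp":[0,0,0],"dr":[0,0,0],"claw":1},{"dp":[0,0,0],"dr":[0,0,0],"claw":1}]'; python3 - <<'E'
from h import *
s,Rm=tool();im=snap('wrist','g2.png')
e,m=fit(im,(50,130,40),(80,255,255));print(e,onplane(im,*e[0],.017))
E
```

```text
time: 3.55
eef_pos: [0.5701, -0.111, 0.2082]
eef_rot: [3.141, -0.024, 0.004]
wrist_force: [0.2, 0.2, 0.2]
width: 0.0855
t 3.55 tcp [ 0.5701 -0.111   0.2082] yaw -0.87 zaxis [ 2.7e-03 -9.0e-04 -1.0e+00] w 0.0855 F [0.2 0.2 0.2]
((259.4990234375, 216.46310424804688), (86.35832214355469, 88.97046661376953), 88.51388549804688) [ 0.57259325 -0.10312035  0.017     ]
```

View pics/g2.png

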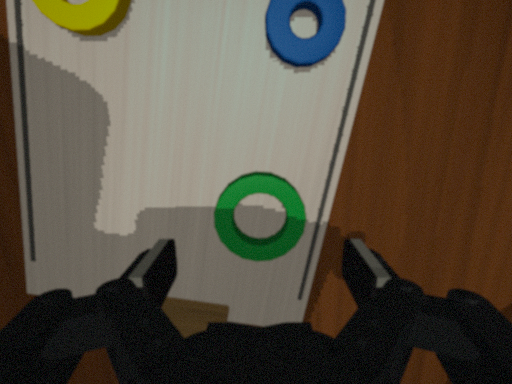

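```bash
python3 -m handwheel '[{"dp":[0.0015,0.0065,-0.018],"dr":[0,0,0.01],"claw":1},{"dp":[0,0,-0.014],"dr":[0,0,0],"claw":1},{"dp":[0,0,0],"dr":[0,0,0],"claw":1}]'; python3 - <<'E'
from h import *
s,Rm=tool();im=snap('wrist','g3.png')
e,m=fit(im,(50,130,40),(80,255,255));print(e,onplane(im,*e[0],.017))
E
```

```text
time: 3.98
eef_pos: [0.5718, -0.1039, 0.1757]
eef_rot: [3.14, -0.007, 0.008]
wrist_force: [0.3, -0.4, -0.1]
width: 0.0861
t 3.98 tcp [ 0.5718 -0.1039  0.1757] yaw -0.24 zaxis [ 0.0052 -0.0016 -1.    ] w 0.0861 F [ 0.3 -0.4 -0.1]
((255.86441040039062, 250.8279266357422), (102.978515625, 107.82798767089844), 89.06745147705078) [ 0.57261229 -0.10232571  0.017     ]
```

View pics/g3.png

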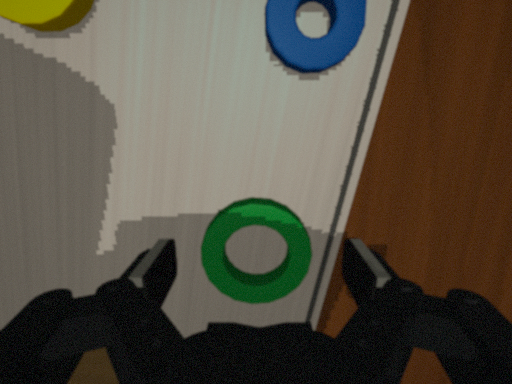

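```bash
python3 -m handwheel '[{"dp":[0,0,0],"dr":[0,0,0],"claw":0},{"dp":[0,0,0],"dr":[0,0,0],"claw":0},{"dp":[0,0,0],"dr":[0,0,0],"claw":0},{"dp":[0,0,0],"dr":[0,0,0],"claw":0}]' 60; python3 - <<'E'
from h import *
s,Rm=tool();im=snap('wrist','g4.png')
e,m=fit(im,(50,130,40),(80,255,255));print(e,onplane(im,*e[0],.017))
E
```

```text
time: 4.53
eef_pos: [0.5721, -0.1039, 0.178]
eef_rot: [3.139, -0.006, 0.012]
wrist_force: [0.1, -0.8, -0.1]
width: 0.0553
t 4.53 tcp [ 0.5721 -0.1039  0.178 ] yaw -0.21 zaxis [ 0.0075 -0.0024 -1.    ] w 0.0553 F [ 0.1 -0.8 -0.1]
((258.99237060546875, 249.29721069335938), (101.35985565185547, 108.16964721679688), 89.47093200683594) [ 0.57487779 -0.10283024  0.017     ]
```

View pics/g4.png

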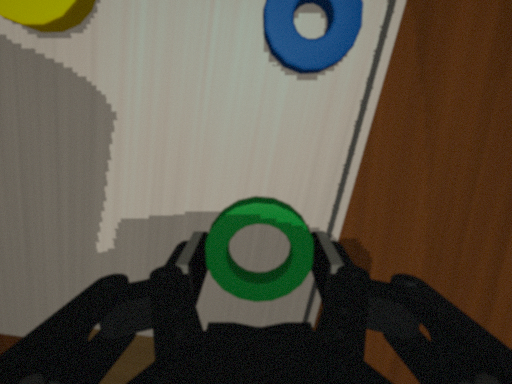

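```bash
python3 -m handwheel '[{"dp":[0,0,0.02],"dr":[0,0,0],"claw":0},{"dp":[0,0,0.03],"dr":[0,0,0],"claw":0},{"dp":[0,0,0.03],"dr":[0.0024,0.0075,0],"claw":0},{"dp":[0,0,0],"dr":[0,0,0],"claw":0},{"dp":[0,0,0],"dr":[0,0,0],"claw":0}]' 60; python3 - <<'E'
from h import *
s,Rm=tool();im=snap('wrist','g5.png')
e,m=fit(im,(50,130,40),(80,255,255));print(e,onplane(im,*e[0],s['eef_pos'][2]-.155))
sd=get_image('side');cv2.imwrite('pics/sd5.png',cv2.resize(sd['color'][150:260,200:350],None,fx=5,fy=5,interpolation=cv2.INTER_CUBIC))
E
```

```text
time: 5.2
eef_pos: [0.5717, -0.1039, 0.2587]
eef_rot: [-3.141, 0.006, 0.004]
wrist_force: [-0.1, -0.9, -0.5]
width: 0.0552
t 5.2 tcp [ 0.5717 -0.1039  0.2587] yaw -0.23 zaxis [-2.3e-03  7.0e-04 -1.0e+00] w 0.0552 F [-0.1 -0.9 -0.5]
((259.060546875, 249.61203002929688), (102.66653442382812, 108.53925323486328), 86.93241119384766) [ 0.57292538 -0.09937689  0.10369898]
```

View pics/g5.png

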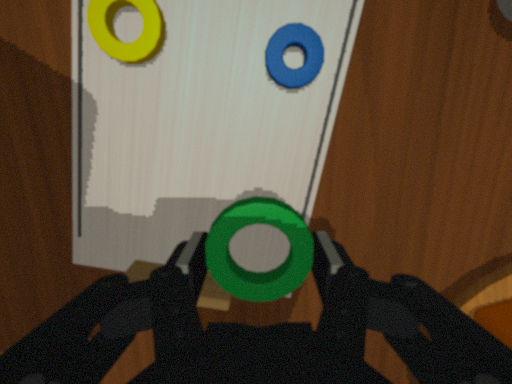

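View pics/sd5.png

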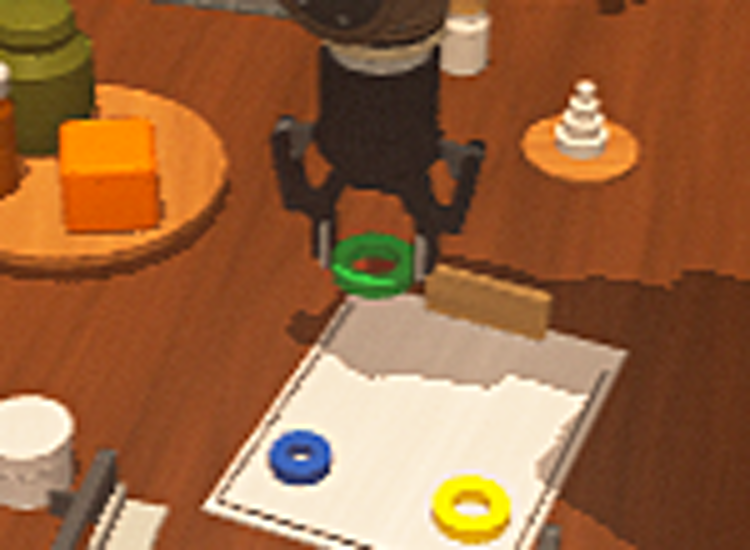

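```bash
python3 - <<'E'
from h import *
im=get_image('wrist');s,Rm=tool()
zt=s['eef_pos'][2]-.1605
e,m=fit(im,(50,130,40),(80,255,255));ys,xs=np.nonzero(m)
print('extents',xs.min(),xs.max(),ys.min(),ys.max())
# hole contour
cs,h=cv2.findContours(m,cv2.RETR_CCOMP,cv2.CHAIN_APPROX_NONE)
hole=max([c for c,hh in zip(cs,h[0]) if hh[3]>=0],key=cv2.contourArea);he=cv2.fitEllipse(hole);print('hole',he)
hsv=cv2.cvtColor(im['color'],cv2.COLOR_BGR2HSV);cv2.imwrite('pics/h.png',cv2.resize(im['color'][190:310,195:325],None,fx=5,fy=5))
for z in (zt,zt-.013): 
    c=onplane(im,*e[0],z);print(c.round(4),(c-s['eef_pos']).round(4),[np.linalg.norm(onplane(im,xs.min()-.5,e[0][1],z)-onplane(im,xs.max()+.5,e[0][1],z))])
E
```

```text
t 5.35 tcp [ 0.5718 -0.104   0.2584] yaw -0.23 zaxis [-3.e-03  9.e-04 -1.e+00] w 0.0557 F [ 0.2 -0.   0.3]
extents 204 314 198 301
hole ((258.97930908203125, 247.59295654296875), (51.325927734375, 63.64069747924805), 89.46978759765625)
[ 0.5729 -0.1023  0.0979] [ 0.0012  0.0017 -0.1605] [np.float64(0.057304534793808974)]
[ 0.5729 -0.1091  0.0849] [ 0.0011 -0.0051 -0.1735] [np.float64(0.06301080996123179)]
```

View pics/h.png

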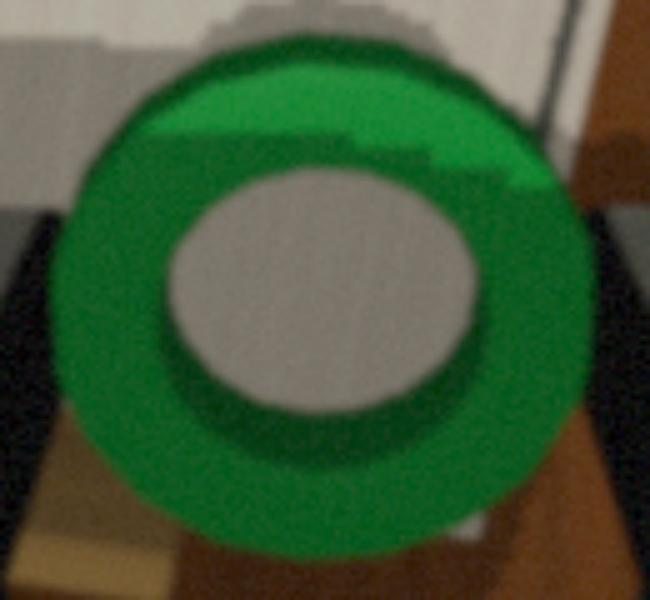

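```bash
python3 - <<'E'
from h import *
im=get_image('wrist');s,Rm=tool()
for dz in (.1605,.162,.1635):
    zt=s['eef_pos'][2]-dz
    g=lambda u,v: onplane(im,195+u/5-.4,190+v/5-.4,zt)
    l,r,t,b=g(50,311),g(597,311),g(323.5,65),g(323.5,558)
    print(dz,np.linalg.norm(l-r),np.linalg.norm(t-b),(np.array([(l+r)[0]/2,(t+b)[1]/2])-s['eef_pos'][:2]).round(4))
E
```

```text
t 5.4 tcp [ 0.5718 -0.104   0.2585] yaw -0.23 zaxis [-0.003  0.001 -1.   ] w 0.0558 F [-0.2  0.1 -0.4]
0.1605 0.05657227620842172 0.05668324880814824 [ 0.0012 -0.0011]
0.162 0.05722274353123277 0.05733499209252008 [ 0.0012 -0.0019]
0.1635 0.05787321085404371 0.05798673537689189 [ 0.0012 -0.0027]
```

```bash
python3 -m handwheel '[{"dp":[-0.0175,-0.05,0.002],"dr":[0,0,0],"claw":0},{"dp":[-0.0175,-0.05,0.002],"dr":[0,0,0],"claw":0},{"dp":[-0.0175,-0.05,0],"dr":[0,0,0],"claw":0},{"dp":[-0.0175,-0.05,0],"dr":[0,0,0],"claw":0},{"dp":[-0.0175,-0.05,0],"dr":[0,0,0],"claw":0},{"dp":[-0.0175,-0.045,0],"dr":[0,0,0],"claw":0},{"dp":[0,0,0],"dr":[0,0,0],"claw":0},{"dp":[0,0,0],"dr":[0,0,0],"claw":0}]' 60; python3 - <<'E'
from h import *
s,Rm=tool();im=snap('wrist','g6.png');tool()
E
```

```text
time: 6.4
eef_pos: [0.4624, -0.4071, 0.2569]
eef_rot: [-3.136, 0.003, 0.012]
wrist_force: [-0.5, -0.3, -0.3]
width: 0.0553
t 6.4 tcp [ 0.4624 -0.4071  0.2569] yaw -0.11 zaxis [-0.0079  0.0051 -1.    ] w 0.0553 F [-0.5 -0.3 -0.3]
t 6.45 tcp [ 0.4626 -0.4069  0.257 ] yaw -0.09 zaxis [-0.0079  0.005  -1.    ] w 0.0553 F [ 0.5 -0.4 -1.1]
```

View pics/g6.png

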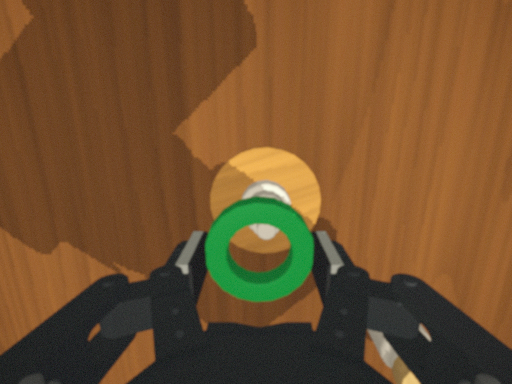

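```bash
python3 -m handwheel '[{"dp":[0.0032,0.0017,0],"dr":[-0.005,-0.0079,0],"claw":0},{"dp":[0,0,0],"dr":[0,0,0],"claw":0},{"dp":[0,0,0],"dr":[0,0,0],"claw":0}]' 60; python3 - <<'E'
from h import *
im=snap('wrist','g7.png');np.save('im.npy',im,allow_pickle=True);s,Rm=tool()
cv2.imwrite('pics/h.png',cv2.resize(im['color'][140:310,195:325],None,fx=4.5,fy=4.5,interpolation=cv2.INTER_CUBIC))
E
```

```text
time: 6.82
eef_pos: [0.4673, -0.4028, 0.2569]
eef_rot: [-3.142, -0.003, -0.0]
wrist_force: [0.3, -0.5, 0.1]
width: 0.0554
t 6.88 tcp [ 0.4673 -0.4029  0.2569] yaw 0.1 zaxis [ 3.e-04 -0.e+00 -1.e+00] w 0.0554 F [-0.1  0.9 -0.5]
```

View pics/h.png

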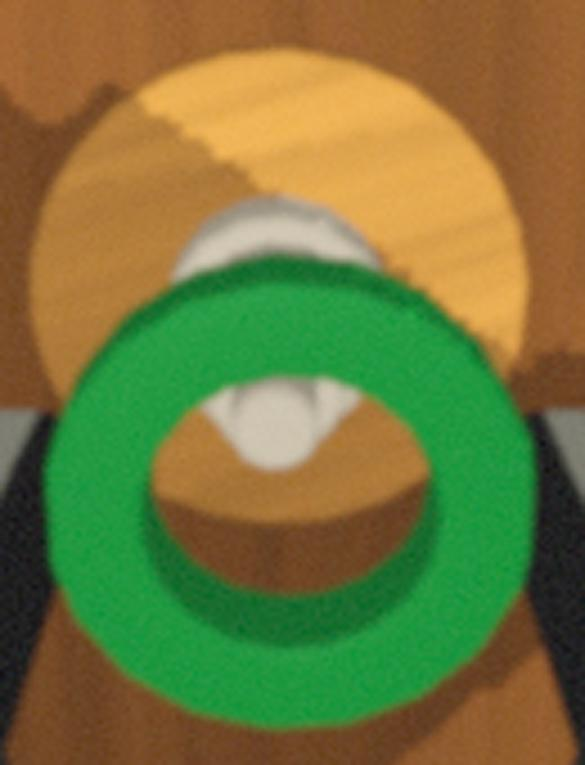

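```bash
python3 - <<'E'
from h import *
im=np.load('im.npy',allow_pickle=True).item(); s,Rm=tool();T=s['eef_pos']
g=lambda u,v,z: onplane(im,195+(u+.5)/4.5-.5,140+(v+.5)/4.5-.5,z)
p=g(275,430,.064);print('post top',p.round(4),'dia',np.linalg.norm(g(233,430,.064)-g(317,430,.064)))
l,r,t=g(30,275,.008),g(528,275,.008),g(279,48,.008);print('base',(l+r)[0]/2,t[1]-.046,np.linalg.norm(l-r))
for d in (.162,.1635,.165):
    z=T[2]-d;l,r,t,b=g(45,495,z),g(537,495,z),g(291,283,z),g(291,730,z)
    print('ring',d,((l+r)[0]/2).round(4),((t+b)[1]/2).round(4),np.linalg.norm(l-r).round(4),np.linalg.norm(t-b).round(4))
E
```

```text
t 6.88 tcp [ 0.4673 -0.4029  0.2569] yaw 0.1 zaxis [ 3.e-04 -0.e+00 -1.e+00] w 0.0554 F [-0.1  0.9 -0.5]
post top [ 0.4669 -0.4081  0.064 ] dia 0.011840382412815428
base 0.467007559329157 -0.40778787601770594 0.09093865255138446
ring 0.162 0.4691 -0.4051 0.0571 0.0578
ring 0.1635 0.4691 -0.4059 0.0577 0.0585
ring 0.165 0.4691 -0.4068 0.0584 0.0592
```

```bash
python3 -m handwheel '[{"dp":[-0.0018,-0.0018,-0.011],"dr":[0,0,0],"claw":0},{"dp":[0,0,0],"dr":[0,0,0],"claw":0},{"dp":[0,0,0],"dr":[0,0,0],"claw":0}]' 60; python3 - <<'E'
from h import *
im=snap('wrist','g8.png');np.save('im.npy',im,allow_pickle=True);s,Rm=tool()
cv2.imwrite('pics/h.png',cv2.resize(im['color'][140:310,195:325],None,fx=4.5,fy=4.5,interpolation=cv2.INTER_CUBIC))
E
```

```text
time: 7.25
eef_pos: [0.4654, -0.4047, 0.2449]
eef_rot: [-3.141, -0.003, -0.0]
wrist_force: [0.4, -0.7, -0.8]
width: 0.0557
t 7.3 tcp [ 0.4653 -0.4046  0.2449] yaw 0.11 zaxis [-1.e-04  4.e-04 -1.e+00] w 0.0556 F [-0.6  1.2 -1.1]
```

View pics/h.png

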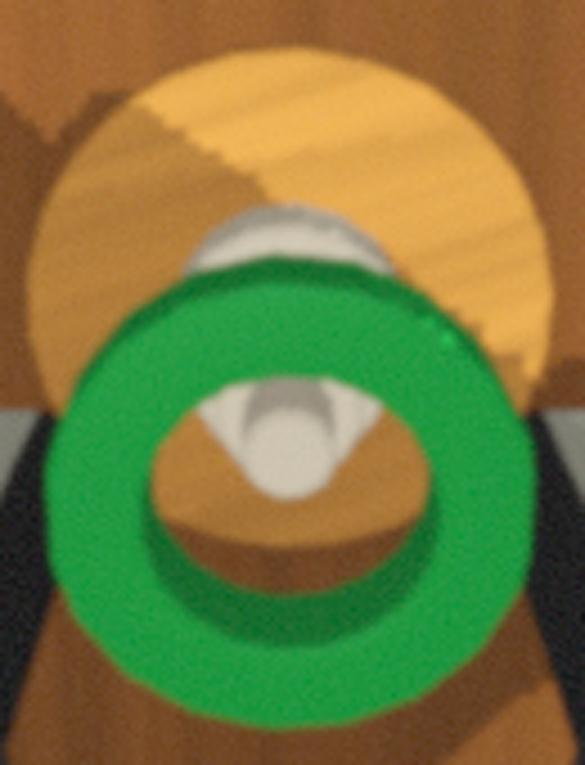

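```bash
cat > chk.py <<'E'
from h import *
im=np.load('im.npy',allow_pickle=True).item(); s,Rm=tool();T=s['eef_pos']
g=lambda u,v,z: onplane(im,195+(u+.5)/4.5-.5,140+(v+.5)/4.5-.5,z)
def run(post,r,ring,hole,R0,RH):
    w=2*r; p=g(*post,.064);print('post top',p.round(4))
    for d in (.1605,.162,.1635,.165):
        z=T[2]-d;l,rr,t,b=[g(*q,z) for q in ring]
        hb=g(*hole,z-.013)
        print('ring',d,((l+rr)[0]/2).round(4),((t+b)[1]/2).round(4),np.linalg.norm(l-rr).round(4),np.linalg.norm(t-b).round(4),'y from hole bottom',(hb[1]+RH).round(4))
E
python3 - <<'E'
from chk import *
run((289,456),.0065,[(45,495),(537,495),(291,283),(291,730)],(291,598),.029,.017)
E
```

```text
t 7.3 tcp [ 0.4653 -0.4046  0.2449] yaw 0.11 zaxis [-1.e-04  4.e-04 -1.e+00] w 0.0556 F [-0.6  1.2 -1.1]
post top [ 0.4669 -0.4081  0.064 ]
ring 0.1605 0.4671 -0.4061 0.0564 0.0572 y from hole bottom -0.4076
ring 0.162 0.4671 -0.4069 0.0571 0.0579 y from hole bottom -0.4085
ring 0.1635 0.4671 -0.4077 0.0577 0.0585 y from hole bottom -0.4095
ring 0.165 0.4671 -0.4086 0.0584 0.0592 y from hole bottom -0.4104
```

```bash
python3 -m handwheel '[{"dp":[0,-0.0002,-0.015],"dr":[0,0,0],"claw":0},{"dp":[0,0,-0.013],"dr":[0,0,0],"claw":0},{"dp":[0,0,0],"dr":[0,0,0],"claw":0}]' 60; python3 - <<'E'
from h import *
im=snap('wrist','g9.png');np.save('im.npy',im,allow_pickle=True);s,Rm=tool()
cv2.imwrite('pics/h.png',cv2.resize(im['color'][140:310,195:325],None,fx=4.5,fy=4.5,interpolation=cv2.INTER_CUBIC))
E
```

```text
time: 7.68
eef_pos: [0.4652, -0.4048, 0.2146]
eef_rot: [-3.141, -0.003, 0.001]
wrist_force: [-0.3, 0.1, -1.5]
width: 0.0552
t 7.72 tcp [ 0.4652 -0.4049  0.2151] yaw 0.1 zaxis [ 0.e+00  3.e-04 -1.e+00] w 0.0554 F [ 0.8 -0.2 -0.2]
```

View pics/h.png

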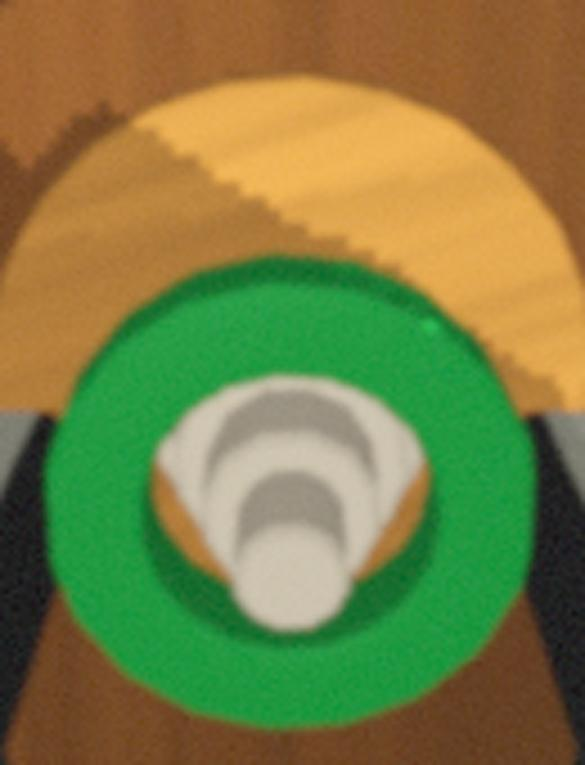

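```bash
python3 -m handwheel '[{"dp":[0,0,-0.004],"dr":[0,0,0],"claw":0},{"dp":[0,0,-0.003],"dr":[0,0,0],"claw":0},{"dp":[0,0,0],"dr":[0,0,0],"claw":0}]' 60; python3 -m handwheel '[{"dp":[0,0,-0.003],"dr":[0,0,0],"claw":0},{"dp":[0,0,-0.002],"dr":[0,0,0],"claw":0},{"dp":[0,0,0],"dr":[0,0,0],"claw":0}]' 60
```

```text
time: 8.1
eef_pos: [0.4654, -0.405, 0.2081]
eef_rot: [3.141, 0.003, 0.001]
wrist_force: [0.4, -0.1, -0.5]
width: 0.0553
time: 8.48
eef_pos: [0.4654, -0.405, 0.203]
eef_rot: [3.141, 0.003, 0.001]
wrist_force: [0.3, -0.3, -1.2]
width: 0.0553
```

```bash
python3 -m handwheel '[{"dp":[0,0,-0.003],"dr":[0,0,0],"claw":0},{"dp":[0,0,-0.002],"dr":[0,0,0],"claw":0},{"dp":[0,0,0],"dr":[0,0,0],"claw":0}]' 60;  python3 - <<'E'
from h import *
im=snap('wrist','g10.png');s,Rm=tool()
cv2.imwrite('pics/h.png',cv2.resize(im['color'][140:310,195:325],None,fx=4.5,fy=4.5,interpolation=cv2.INTER_CUBIC))
E
```

```text
time: 8.85
eef_pos: [0.4655, -0.405, 0.1977]
eef_rot: [3.141, 0.003, 0.002]
wrist_force: [-0.3, -0.8, 0.0]
width: 0.0554
t 8.9 tcp [ 0.4655 -0.405   0.1978] yaw 0.11 zaxis [ 1.1e-03 -8.0e-04 -1.0e+00] w 0.0554 F [-1.  -0.3 -1. ]
```

View pics/h.png

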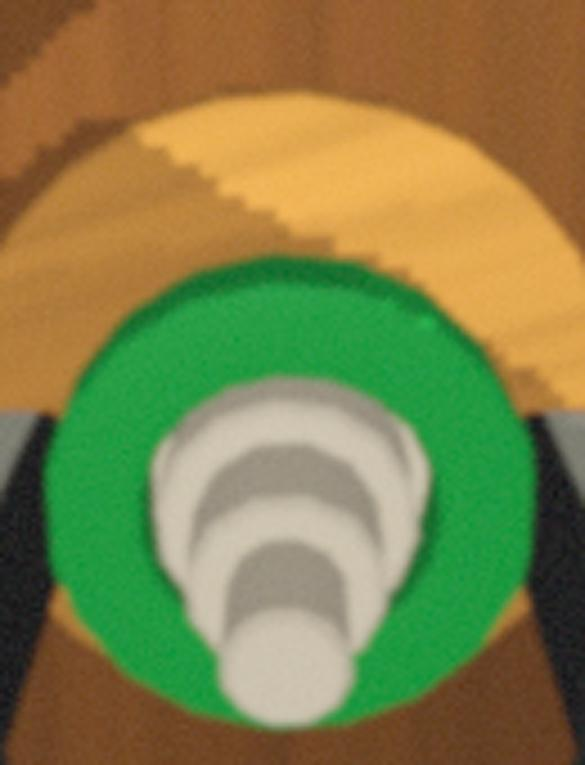

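```bash
python3 -m handwheel '[{"dp":[0,0,-0.002],"dr":[0,0,0],"claw":0},{"dp":[0,0,0],"dr":[0,0,0],"claw":0}]' 60;python3 -m handwheel '[{"dp":[0,0,0],"dr":[0,0,0],"claw":1},{"dp":[0,0,0],"dr":[0,0,0],"claw":1},{"dp":[0,0,0],"dr":[0,0,0],"claw":1},{"dp":[0,0,0.04],"dr":[0,0,0],"claw":1},{"dp":[0,0,0.05],"dr":[0,0,0],"claw":1},{"dp":[0,0,0],"dr":[0,0,0],"claw":1},{"dp":[0,0,0],"dr":[0,0,0],"claw":1}]' 60;  python3 - <<'E'
from h import *
im=snap('wrist','g11.png');s,Rm=tool()
cv2.imwrite('pics/h.png',cv2.resize(im['color'][140:310,195:325],None,fx=4.5,fy=4.5,interpolation=cv2.INTER_CUBIC))
sd=get_image('side');cv2.imwrite('pics/sd.png',cv2.resize(sd['color'][150:270,230:350],None,fx=5,fy=5,interpolation=cv2.INTER_CUBIC))
E
```

```text
time: 9.15
eef_pos: [0.4655, -0.405, 0.1957]
eef_rot: [3.141, 0.003, 0.002]
wrist_force: [-0.2, 0.3, -0.7]
width: 0.0558
time: 10.02
eef_pos: [0.4652, -0.4048, 0.2874]
eef_rot: [-3.142, -0.003, -0.0]
wrist_force: [0.3, -0.1, 0.4]
width: 0.0855
t 10.07 tcp [ 0.4653 -0.4049  0.2875] yaw 0.1 zaxis [ 4.e-04 -1.e-04 -1.e+00] w 0.0856 F [ 0.9  0.9 -0.1]
```

View pics/h.png

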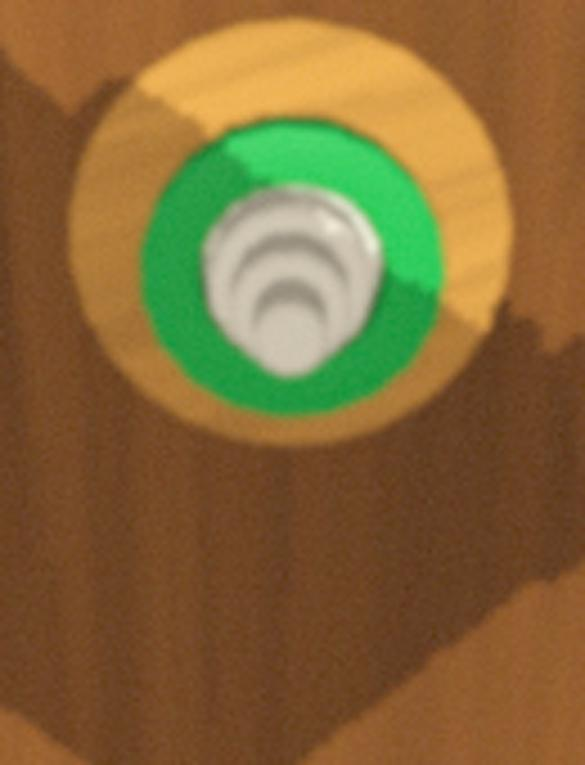

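View pics/sd.png

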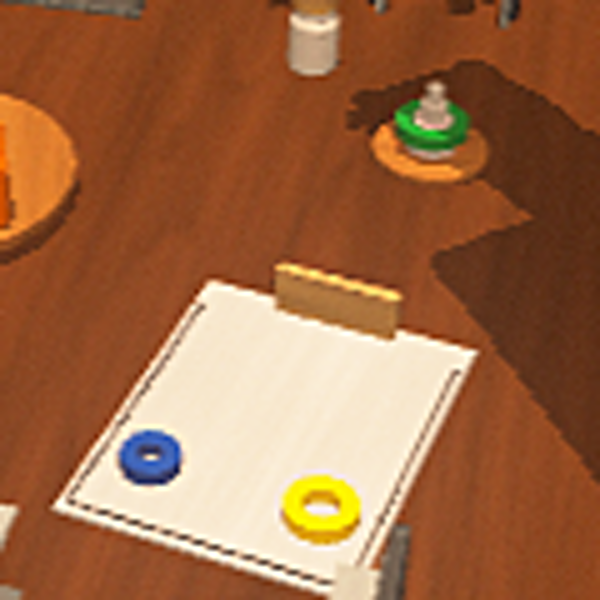

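```bash
python3 -m handwheel '[{"dp":[0.002,0.055,0],"dr":[0,0,0],"claw":1},{"dp":[0.002,0.055,0],"dr":[0,0,0],"claw":1},{"dp":[0.002,0.055,0],"dr":[0,0,0],"claw":1},{"dp":[0.002,0.055,0],"dr":[0,0,0],"claw":1},{"dp":[0.002,0.055,0],"dr":[0,0,0],"claw":1},{"dp":[0.002,0.055,0],"dr":[0,0,0],"claw":1},{"dp":[0.002,0.055,0],"dr":[0,0,0],"claw":1},{"dp":[0.001,0.037,0],"dr":[0,0,0],"claw":1}]' 60; python3 -m handwheel '[{"dp":[0,0,0],"dr":[0,0,0],"claw":1},{"dp":[0,0,0],"dr":[0,0,0],"claw":1}]';  python3 - <<'E'
from h import *
im=snap('wrist','y1.png');s,Rm=tool()
e,m=fit(im,(22,130,80),(36,255,255));print(e,onplane(im,*e[0],.017))
E
```

```text
time: 11.12
eef_pos: [0.4782, 0.027, 0.2789]
eef_rot: [-3.137, 0.006, 0.016]
wrist_force: [0.2, -0.3, 0.2]
width: 0.0853
time: 11.38
eef_pos: [0.4779, 0.0289, 0.2774]
eef_rot: [-3.136, -0.0, 0.021]
wrist_force: [0.3, -0.2, -0.1]
width: 0.0854
t 11.43 tcp [0.4779 0.0287 0.2774] yaw -0.03 zaxis [-0.0133  0.0051 -0.9999] w 0.0854 F [-0.   0.8  0.1]
((266.2896423339844, 200.84141540527344), (54.346221923828125, 55.05768585205078), 87.08497619628906) [0.48230266 0.02620451 0.017     ]
```

View pics/y1.png

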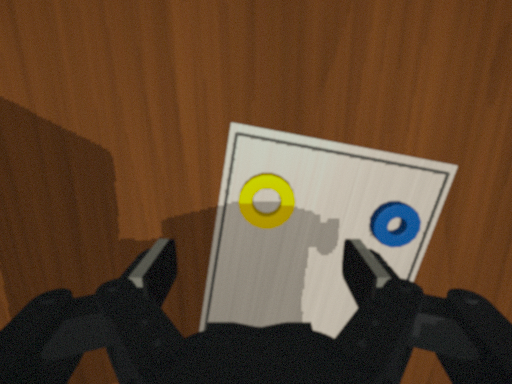

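```bash
python3 -m handwheel '[{"dp":[0.003,-0.004,-0.03],"dr":[-0.005,-0.013,0],"claw":1},{"dp":[0,0,-0.03],"dr":[0,0,0],"claw":1},{"dp":[0,0,-0.012],"dr":[0,0,0],"claw":1},{"dp":[0,0,0],"dr":[0,0,0],"claw":1},{"dp":[0,0,0],"dr":[0,0,0],"claw":1}]' 60; python3 - <<'E'
from h import *
im=snap('wrist','y2.png');s,Rm=tool()
e,m=fit(im,(22,130,80),(36,255,255));print(e,onplane(im,*e[0],.017))
E
```

```text
time: 12.05
eef_pos: [0.4816, 0.0205, 0.2042]
eef_rot: [3.141, -0.01, 0.002]
wrist_force: [0.5, 0.3, -1.1]
width: 0.0854
t 12.1 tcp [0.4816 0.0206 0.2043] yaw -0.38 zaxis [ 1.8e-03 -4.0e-04 -1.0e+00] w 0.0853 F [ 0.1 -0.2 -0.4]
((256.9707336425781, 221.36082458496094), (77.72492980957031, 79.37918090820312), 90.4087905883789) [0.48232413 0.02684918 0.017     ]
```

```bash
python3 -m handwheel '[{"dp":[0,0.0042,-0.012],"dr":[0,0,0],"claw":1},{"dp":[0,0,-0.012],"dr":[0,0,0],"claw":1},{"dp":[0,0,0],"dr":[0,0,0],"claw":1},{"dp":[0,0,0],"dr":[0,0,0],"claw":0},{"dp":[0,0,0],"dr":[0,0,0],"claw":0},{"dp":[0,0,0],"dr":[0,0,0],"claw":0},{"dp":[0,0,0],"dr":[0,0,0],"claw":0},{"dp":[0,0,0],"dr":[0,0,0],"claw":0}]' 60; python3 - <<'E'
from h import *
im=snap('wrist','y3.png');s,Rm=tool()
e,m=fit(im,(22,130,80),(36,255,255));print(e,onplane(im,*e[0],.017))
E
```

```text
time: 13.1
eef_pos: [0.4817, 0.0253, 0.181]
eef_rot: [3.141, -0.01, 0.008]
wrist_force: [-0.8, -0.3, -0.5]
width: 0.0467
t 13.15 tcp [0.4818 0.0253 0.181 ] yaw -0.35 zaxis [ 5.1e-03 -6.0e-04 -1.0e+00] w 0.0472 F [-0.2 -0.  -0.9]
((259.02728271484375, 245.5228729248047), (88.16032409667969, 91.98648834228516), 89.12386322021484) [0.48418989 0.02727806 0.017     ]
```

View pics/y3.png

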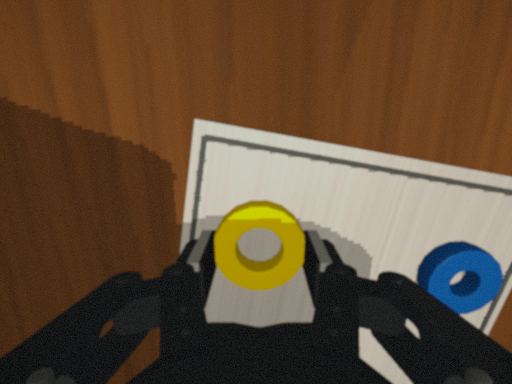

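```bash
python3 -m handwheel '[{"dp":[0,0,0.02],"dr":[0,0,0],"claw":0},{"dp":[0,0,0.04],"dr":[0,0,0],"claw":0},{"dp":[-0.001,-0.03,0.03],"dr":[0,0,0],"claw":0},{"dp":[-0.002,-0.05,0],"dr":[0,0,0],"claw":0},{"dp":[-0.002,-0.055,0],"dr":[0,0,0],"claw":0},{"dp":[-0.002,-0.055,0],"dr":[0,0,0],"claw":0},{"dp":[-0.002,-0.055,0],"dr":[0,0,0],"claw":0},{"dp":[-0.002,-0.055,0],"dr":[0,0,0],"claw":0}]' 60; python3 -m handwheel '[{"dp":[-0.002,-0.055,0],"dr":[0,0,0],"claw":0},{"dp":[-0.002,-0.055,0],"dr":[0,0,0],"claw":0},{"dp":[0,0,0],"dr":[0,0,0],"claw":0},{"dp":[0,0,0],"dr":[0,0,0],"claw":0}]' 60; python3 - <<'E'
from h import *
im=snap('wrist','y4.png');s,Rm=tool()
E
```

```text
time: 14.15
eef_pos: [0.4696, -0.2808, 0.2738]
eef_rot: [3.14, 0.001, 0.008]
wrist_force: [0.0, 0.6, -0.5]
width: 0.0468
time: 14.65
eef_pos: [0.4636, -0.3978, 0.2728]
eef_rot: [3.14, -0.007, 0.008]
wrist_force: [0.5, 0.1, -0.8]
width: 0.0471
t 14.7 tcp [ 0.4638 -0.3976  0.2729] yaw -0.22 zaxis [ 0.0051 -0.0016 -1.    ] w 0.0471 F [ 0.1 -0.2 -0.7]
```

View pics/y4.png

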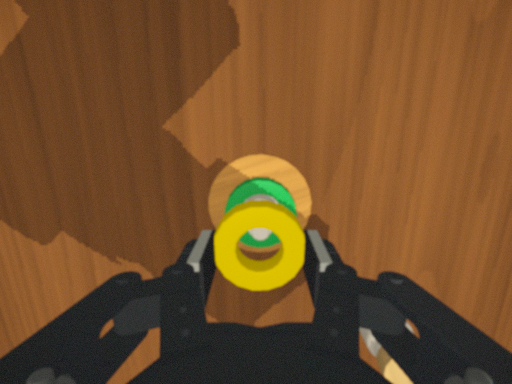

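```bash
python3 -m handwheel '[{"dp":[0.0015,-0.0068,-0.012],"dr":[0.0016,0.005,0.003],"claw":0},{"dp":[0,0,-0.012],"dr":[0,0,0],"claw":0},{"dp":[0,0,0],"dr":[0,0,0],"claw":0},{"dp":[0,0,0],"dr":[0,0,0],"claw":0}]' 60; python3 - <<'E'
from h import *
im=snap('wrist','y5.png');np.save('im.npy',im,allow_pickle=True);s,Rm=tool()
cv2.imwrite('pics/h.png',cv2.resize(im['color'][140:310,195:325],None,fx=4.5,fy=4.5,interpolation=cv2.INTER_CUBIC))
E
```

```text
time: 15.2
eef_pos: [0.4662, -0.4024, 0.2468]
eef_rot: [-3.14, -0.004, 0.002]
wrist_force: [-1.3, 0.3, -0.4]
width: 0.0466
t 15.25 tcp [ 0.4662 -0.4024  0.2467] yaw 0.15 zaxis [-0.0014  0.0014 -1.    ] w 0.0472 F [-0.4  0.9  0.2]
```

View pics/h.png

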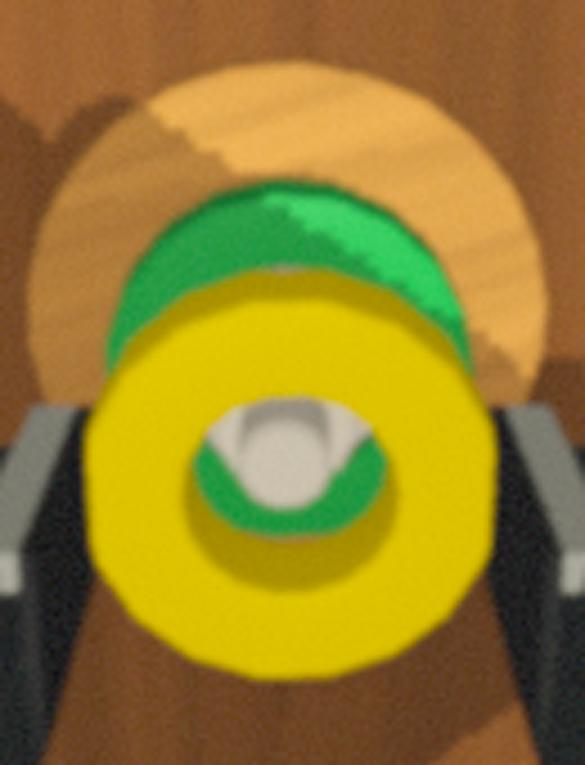

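```bash
python3 - <<'E'
from chk import *
run((285,466),.0065,[(84,475),(498,475),(291,298),(291,682)],(291,540),.025,.0125)
E
```

```text
t 15.25 tcp [ 0.4662 -0.4024  0.2467] yaw 0.15 zaxis [-0.0014  0.0014 -1.    ] w 0.0472 F [-0.4  0.9  0.2]
post top [ 0.4669 -0.408   0.064 ]
ring 0.1605 0.4677 -0.4011 0.0472 0.0487 y from hole bottom -0.4013
ring 0.162 0.4677 -0.4019 0.0478 0.0492 y from hole bottom -0.4021
ring 0.1635 0.4677 -0.4027 0.0483 0.0498 y from hole bottom -0.4029
ring 0.165 0.4677 -0.4035 0.0489 0.0503 y from hole bottom -0.4038
```

```bash
python3 -m handwheel '[{"dp":[-0.0007,-0.0042,0],"dr":[0,0,0],"claw":0},{"dp":[0,0,0],"dr":[0,0,0],"claw":0},{"dp":[0,0,0],"dr":[0,0,0],"claw":0}]' 60; python3 - <<'E'
from h import *
im=snap('wrist','y6.png');np.save('im.npy',im,allow_pickle=True);s,Rm=tool()
cv2.imwrite('pics/h.png',cv2.resize(im['color'][140:310,195:325],None,fx=4.5,fy=4.5,interpolation=cv2.INTER_CUBIC))
E
```

```text
time: 15.62
eef_pos: [0.4655, -0.4069, 0.2474]
eef_rot: [-3.141, -0.004, 0.001]
wrist_force: [-0.5, 0.4, 0.0]
width: 0.0471
t 15.68 tcp [ 0.4655 -0.407   0.2475] yaw 0.15 zaxis [-6.e-04  5.e-04 -1.e+00] w 0.0471 F [ 0.5  0.  -0.3]
```

View pics/h.png

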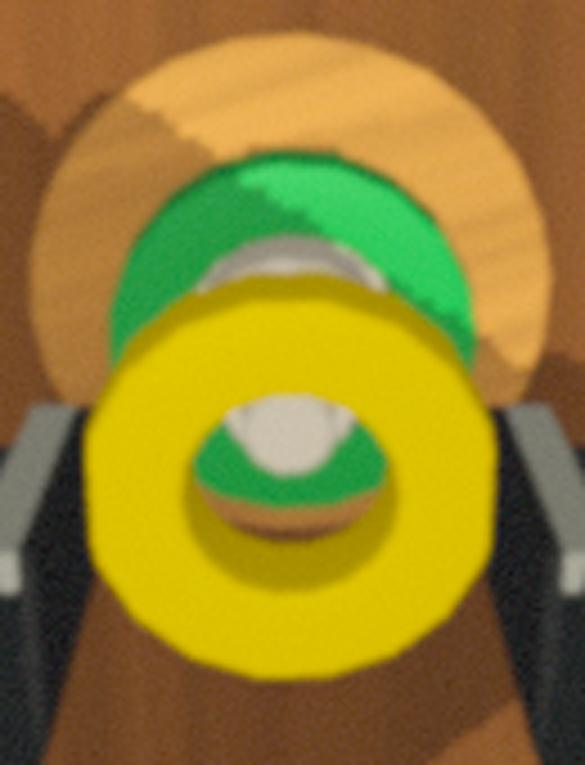

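```bash
python3 -m handwheel '[{"dp":[0,0,-0.009],"dr":[0,0,0],"claw":0},{"dp":[0,0,-0.008],"dr":[0,0,0],"claw":0},{"dp":[0,0,0],"dr":[0,0,0],"claw":0}]' 60; python3 - <<'E'
from h import *
im=snap('wrist','y7.png');np.save('im.npy',im,allow_pickle=True);s,Rm=tool()
cv2.imwrite('pics/h.png',cv2.resize(im['color'][140:310,195:325],None,fx=4.5,fy=4.5,interpolation=cv2.INTER_CUBIC))
E
```

```text
time: 16.05
eef_pos: [0.4654, -0.4068, 0.2289]
eef_rot: [-3.141, -0.004, 0.001]
wrist_force: [-0.4, -0.5, -1.3]
width: 0.0471
t 16.1 tcp [ 0.4654 -0.4068  0.2293] yaw 0.15 zaxis [-7.e-04  6.e-04 -1.e+00] w 0.0467 F [ 0.5 -0.  -1. ]
```

View pics/h.png

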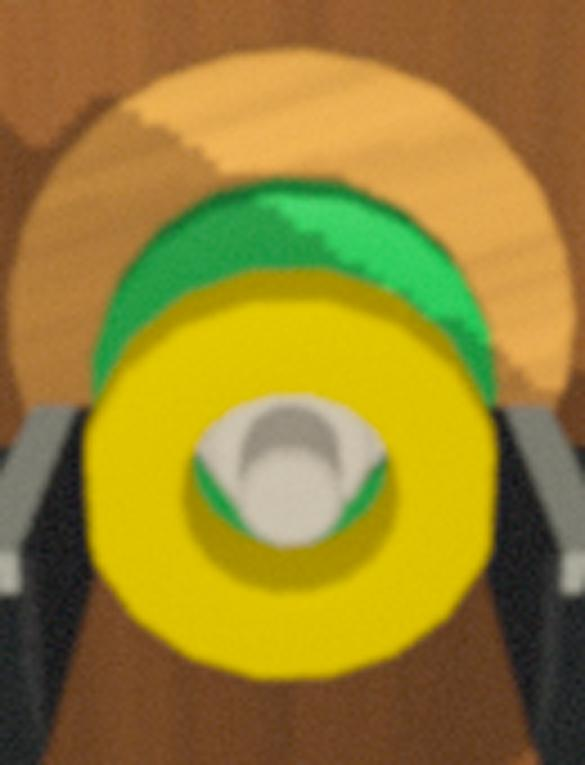

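Post shows centred in the hole (≈290 px in zoom). Descending slowly.

```bash
python3 -m handwheel '[{"dp":[0,0,-0.003],"dr":[0,0,0],"claw":0},{"dp":[0,0,-0.003],"dr":[0,0,0],"claw":0},{"dp":[0,0,0],"dr":[0,0,0],"claw":0}]' 60; python3 -m handwheel '[{"dp":[0,0,-0.003],"dr":[0,0,0],"claw":0},{"dp":[0,0,-0.003],"dr":[0,0,0],"claw":0},{"dp":[0,0,0],"dr":[0,0,0],"claw":0}]' 60; python3 - <<'E'
from h import *
im=snap('wrist','y8.png');np.save('im.npy',im,allow_pickle=True);s,Rm=tool()
cv2.imwrite('pics/h.png',cv2.resize(im['color'][140:310,195:325],None,fx=4.5,fy=4.5,interpolation=cv2.INTER_CUBIC))
E
```

```text
time: 16.48
eef_pos: [0.4655, -0.4069, 0.223]
eef_rot: [-3.141, -0.004, 0.001]
wrist_force: [-0.7, -0.5, 0.1]
width: 0.0471
time: 16.85
eef_pos: [0.4655, -0.4069, 0.2168]
eef_rot: [-3.141, -0.004, 0.0]
wrist_force: [0.3, 0.9, -0.4]
width: 0.047
t 16.9 tcp [ 0.4655 -0.4069  0.2169] yaw 0.16 zaxis [-2.e-04  1.e-04 -1.e+00] w 0.0471 F [ 0.1  1.  -0. ]
```

View pics/h.png

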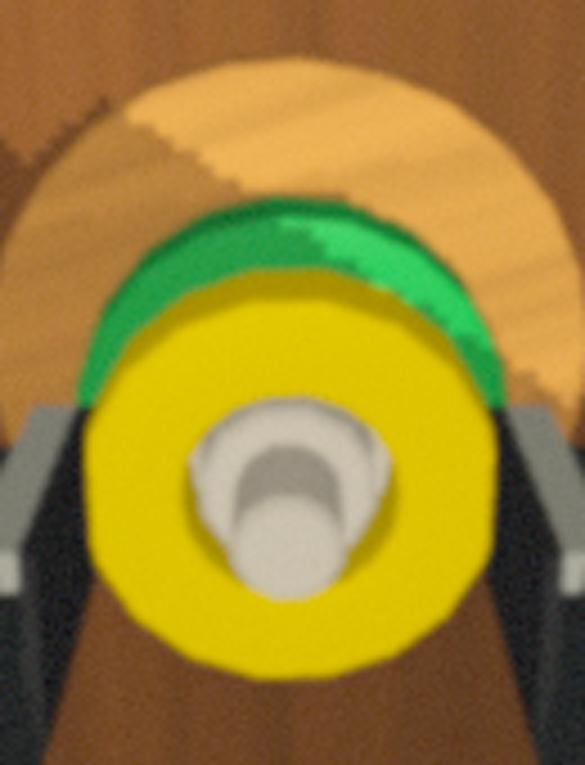

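```bash
python3 -m handwheel '[{"dp":[0,0,-0.003],"dr":[0,0,0],"claw":0},{"dp":[0,0,0],"dr":[0,0,0],"claw":0}]' 60;python3 -m handwheel '[{"dp":[0,0,0],"dr":[0,0,0],"claw":1},{"dp":[0,0,0],"dr":[0,0,0],"claw":1},{"dp":[0,0,0],"dr":[0,0,0],"claw":1},{"dp":[0,0,0.04],"dr":[0,0,0],"claw":1},{"dp":[0,0,0.03],"dr":[0,0,0],"claw":1},{"dp":[0,0,0],"dr":[0,0,0],"claw":1},{"dp":[0,0,0],"dr":[0,0,0],"claw":1}]' 60;  python3 - <<'E'
from h import *
im=snap('wrist','y9.png');s,Rm=tool()
a=cv2.resize(im['color'][140:280,195:325],None,fx=3,fy=3,interpolation=cv2.INTER_CUBIC)
sd=get_image('side');b=cv2.resize(sd['color'][160:200,290:340],None,fx=8,fy=8,interpolation=cv2.INTER_CUBIC)
o=np.zeros((420,800,3),np.uint8);o[:420,:390]=a;o[:320,400:800]=b;cv2.imwrite('pics/y9z.png',o)
cv2.imwrite('pics/sd2.png',sd['color'])
E
```

```text
time: 17.15
eef_pos: [0.4655, -0.4069, 0.2138]
eef_rot: [3.141, 0.004, -0.0]
wrist_force: [0.1, -0.3, -1.1]
width: 0.0471
time: 18.02
eef_pos: [0.4653, -0.4067, 0.2847]
eef_rot: [-3.141, -0.004, 0.001]
wrist_force: [0.3, 0.2, 0.2]
width: 0.0852
t 18.07 tcp [ 0.4654 -0.4068  0.2846] yaw 0.15 zaxis [-9.e-04  9.e-04 -1.e+00] w 0.0852 F [-0.4 -0.9 -0.3]
```

View pics/y9z.png

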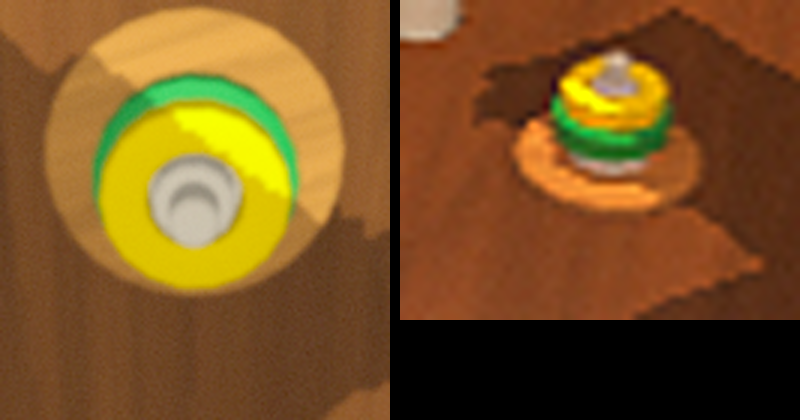

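```bash
python3 -m handwheel '[{"dp":[0.018,0.0575,0],"dr":[0,0,0],"claw":1},{"dp":[0.018,0.0575,0],"dr":[0,0,0],"claw":1},{"dp":[0.018,0.0575,0],"dr":[0,0,0],"claw":1},{"dp":[0.018,0.0575,0],"dr":[0,0,0],"claw":1},{"dp":[0.018,0.0575,0],"dr":[0,0,0],"claw":1},{"dp":[0.018,0.0575,0],"dr":[0,0,0],"claw":1},{"dp":[0.018,0.0575,0],"dr":[0,0,0],"claw":1}]' 60; python3 -m handwheel '[{"dp":[0,0,0],"dr":[0,0,0],"claw":1},{"dp":[0,0,0],"dr":[0,0,0],"claw":1}]';  python3 - <<'E'
from h import *
im=snap('wrist','b1.png');s,Rm=tool()
e,m=fit(im,(100,130,40),(125,255,255));print(e,onplane(im,*e[0],.017))
E
```

```text
time: 19.0
eef_pos: [0.5923, 0.004, 0.2775]
eef_rot: [-3.138, 0.008, 0.013]
wrist_force: [0.5, -0.3, 0.9]
width: 0.0855
time: 19.25
eef_pos: [0.5926, 0.0076, 0.2756]
eef_rot: [-3.137, -0.0, 0.017]
wrist_force: [0.5, 0.3, -0.1]
width: 0.0853
t 19.3 tcp [0.5925 0.0074 0.2756] yaw -0.02 zaxis [-0.0111  0.0045 -0.9999] w 0.0858 F [-0.2  0.3  0.1]
((266.3417663574219, 201.29376220703125), (44.274391174316406, 44.61532974243164), 97.38092803955078) [0.59751663 0.004941   0.017     ]
```

View pics/b1.png

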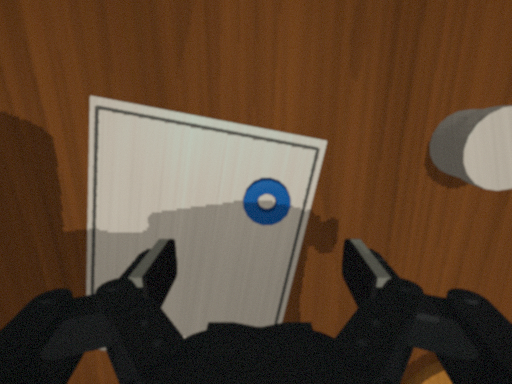

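```bash
python3 -m handwheel '[{"dp":[0.002,0,-0.03],"dr":[-0.0045,-0.011,0],"claw":1},{"dp":[0,0,-0.03],"dr":[0,0,0],"claw":1},{"dp":[0,0,-0.012],"dr":[0,0,0],"claw":1},{"dp":[0,0,0],"dr":[0,0,0],"claw":1},{"dp":[0,0,0],"dr":[0,0,0],"claw":1}]' 60; python3 - <<'E'
from h import *
im=snap('wrist','b2.png');s,Rm=tool()
e,m=fit(im,(100,130,40),(125,255,255));print(e,onplane(im,*e[0],.017))
E
```

```text
time: 19.92
eef_pos: [0.5942, 0.0015, 0.2028]
eef_rot: [3.141, -0.013, 0.002]
wrist_force: [1.1, -0.2, 1.2]
width: 0.0857
t 19.98 tcp [0.5942 0.0016 0.2029] yaw -0.46 zaxis [ 1.6e-03 -5.0e-04 -1.0e+00] w 0.0851 F [-0.7 -0.1 -0.4]
((261.463623046875, 225.99261474609375), (64.08796691894531, 64.84893035888672), 88.67125701904297) [0.59756616 0.00544099 0.017     ]
```

```bash
python3 -m handwheel '[{"dp":[0.0018,0.0025,-0.011],"dr":[0,0,0.003],"claw":1},{"dp":[0,0,-0.011],"dr":[0,0,0],"claw":1},{"dp":[0,0,0],"dr":[0,0,0],"claw":1},{"dp":[0,0,0],"dr":[0,0,0],"claw":0},{"dp":[0,0,0],"dr":[0,0,0],"claw":0},{"dp":[0,0,0],"dr":[0,0,0],"claw":0},{"dp":[0,0,0],"dr":[0,0,0],"claw":0},{"dp":[0,0,0],"dr":[0,0,0],"claw":0}]' 60; python3 - <<'E'
from h import *
im=snap('wrist','b3.png');s,Rm=tool()
e,m=fit(im,(100,130,40),(125,255,255));print(e,onplane(im,*e[0],.017))
E
```

```text
time: 20.98
eef_pos: [0.5964, 0.0045, 0.1816]
eef_rot: [3.141, -0.007, 0.007]
wrist_force: [0.0, -0.3, -0.3]
width: 0.0388
t 21.02 tcp [0.5964 0.0045 0.1815] yaw -0.25 zaxis [ 4.4e-03 -8.0e-04 -1.0e+00] w 0.0389 F [ 0.7 -0.5 -0.9]
((259.03857421875, 246.2534637451172), (72.53577423095703, 75.72454071044922), 88.03047180175781) [0.59873118 0.0057936  0.017     ]
```

View pics/b3.png

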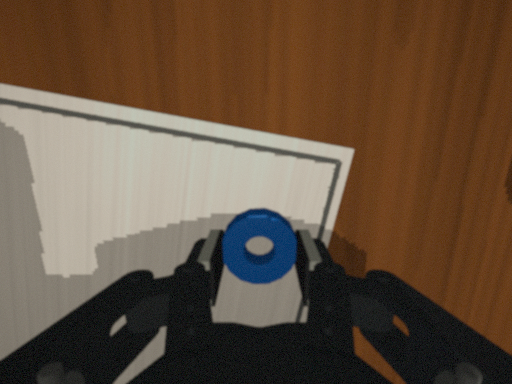

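```bash
python3 -m handwheel '[{"dp":[0,0,0.02],"dr":[0,0,0],"claw":0},{"dp":[0,0,0.04],"dr":[0,0,0],"claw":0},{"dp":[-0.01,-0.03,0.03],"dr":[0,0,0],"claw":0},{"dp":[-0.016,-0.05,0],"dr":[0,0,0],"claw":0},{"dp":[-0.017,-0.055,0],"dr":[0,0,0],"claw":0},{"dp":[-0.017,-0.055,0],"dr":[0,0,0],"claw":0},{"dp":[-0.017,-0.055,0],"dr":[0,0,0],"claw":0},{"dp":[-0.017,-0.055,0],"dr":[0,0,0],"claw":0}]' 60; python3 -m handwheel '[{"dp":[-0.017,-0.055,0],"dr":[0,0,0],"claw":0},{"dp":[-0.017,-0.045,0],"dr":[0,0,0],"claw":0},{"dp":[0,0,0],"dr":[0,0,0],"claw":0},{"dp":[0,0,0],"dr":[0,0,0],"claw":0}]' 60; python3 - <<'E'
from h import *
im=snap('wrist','b4.png');s,Rm=tool()
E
```

```text
time: 22.02
eef_pos: [0.4995, -0.3004, 0.2742]
eef_rot: [3.14, 0.004, 0.008]
wrist_force: [0.3, 0.2, -0.1]
width: 0.0388
time: 22.52
eef_pos: [0.4621, -0.407, 0.2737]
eef_rot: [3.14, -0.004, 0.008]
wrist_force: [0.4, 0.8, -0.6]
width: 0.0388
t 22.57 tcp [ 0.4623 -0.4068  0.2737] yaw -0.11 zaxis [ 0.0055 -0.0023 -1.    ] w 0.0387 F [ 0.7 -0.3 -0.8]
```

View pics/b4.png

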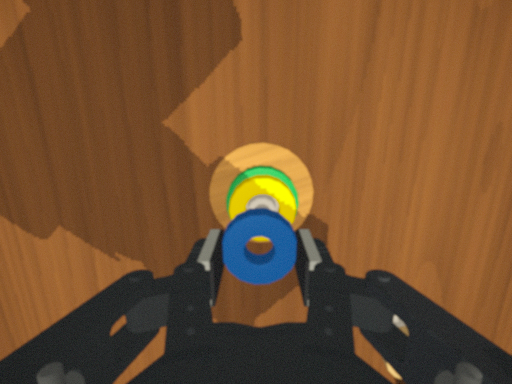

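```bash
python3 -m handwheel '[{"dp":[0.003,-0.001,-0.011],"dr":[0.0023,0.0055,0],"claw":0},{"dp":[0,0,-0.011],"dr":[0,0,0],"claw":0},{"dp":[0,0,0],"dr":[0,0,0],"claw":0},{"dp":[0,0,0],"dr":[0,0,0],"claw":0}]' 60; python3 - <<'E'
from h import *
im=snap('wrist','b5.png');np.save('im.npy',im,allow_pickle=True);s,Rm=tool()
cv2.imwrite('pics/h.png',cv2.resize(im['color'][140:310,195:325],None,fx=4.5,fy=4.5,interpolation=cv2.INTER_CUBIC))
E
```

```text
time: 23.08
eef_pos: [0.4669, -0.4052, 0.2496]
eef_rot: [-3.14, -0.003, 0.002]
wrist_force: [0.6, -0.1, -0.9]
width: 0.0389
t 23.12 tcp [ 0.4669 -0.4052  0.2497] yaw 0.1 zaxis [-0.0013  0.0013 -1.    ] w 0.0385 F [-0.3  0.4 -0.4]
```

View pics/h.png

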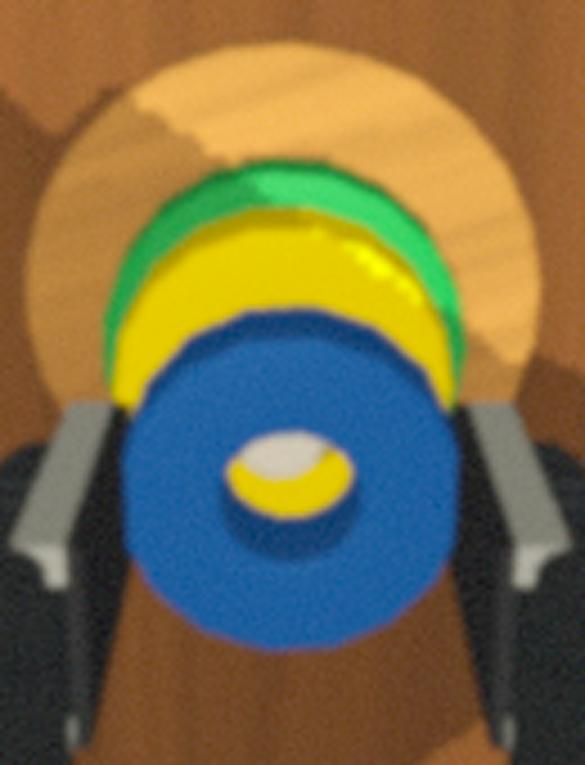

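```bash
python3 - <<'E'
from chk import *
q=proj(im,(0.4669,-0.4081,.064));print('proj zoom',(q-[195,140]+.5)*4.5-.5, )
run((287,437),.0065,[(123,480),(460,480),(291,342),(291,650)],(290,520),.021,.008)
E
```

```text
t 23.12 tcp [ 0.4669 -0.4052  0.2497] yaw 0.1 zaxis [-0.0013  0.0013 -1.    ] w 0.0385 F [-0.3  0.4 -0.4]
proj zoom [279.67789144 438.01121528]
post top [ 0.4679 -0.4079  0.064 ]
ring 0.1605 0.4685 -0.4043 0.0385 0.0391 y from hole bottom -0.4058
ring 0.162 0.4685 -0.4051 0.0389 0.0396 y from hole bottom -0.4066
ring 0.1635 0.4685 -0.4059 0.0394 0.04 y from hole bottom -0.4074
ring 0.165 0.4685 -0.4067 0.0398 0.0405 y from hole bottom -0.4082
```

```bash
python3 -m handwheel '[{"dp":[-0.0012,0,-0.003],"dr":[0,0,0],"claw":0},{"dp":[0,0,0],"dr":[0,0,0],"claw":0},{"dp":[0,0,0],"dr":[0,0,0],"claw":0}]' 60; python3 - <<'E'
from h import *
im=snap('wrist','b6.png');np.save('im.npy',im,allow_pickle=True);s,Rm=tool()
cv2.imwrite('pics/h.png',cv2.resize(im['color'][200:280,215:305],None,fx=8,fy=7.5,interpolation=cv2.INTER_CUBIC))
E
```

```text
time: 23.5
eef_pos: [0.4656, -0.4053, 0.247]
eef_rot: [-3.141, -0.003, 0.001]
wrist_force: [0.1, -0.3, -0.1]
width: 0.0388
t 23.55 tcp [ 0.4655 -0.4053  0.247 ] yaw 0.1 zaxis [-8.e-04  7.e-04 -1.e+00] w 0.0389 F [ 0.4 -0.4 -1.1]
```

View pics/h.png

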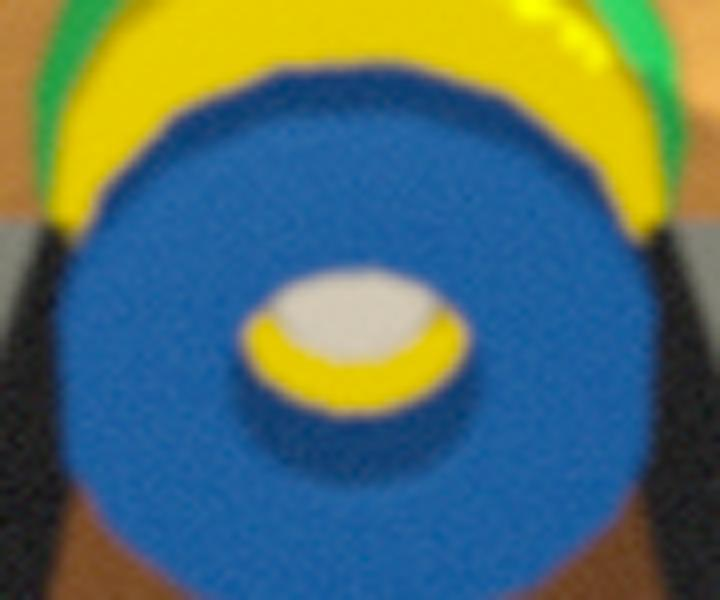

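```bash
python3 -m handwheel '[{"dp":[0,0,-0.004],"dr":[0,0,0],"claw":0},{"dp":[0,0,-0.002],"dr":[0,0,0],"claw":0},{"dp":[0,0,0],"dr":[0,0,0],"claw":0}]' 60; python3 -m handwheel '[{"dp":[0,0,-0.002],"dr":[0,0,0],"claw":0},{"dp":[0,0,-0.002],"dr":[0,0,0],"claw":0},{"dp":[0,0,0],"dr":[0,0,0],"claw":0}]' 60; python3 - <<'E'
from h import *
im=snap('wrist','b7.png');np.save('im.npy',im,allow_pickle=True);s,Rm=tool()
cv2.imwrite('pics/h.png',cv2.resize(im['color'][200:280,215:305],None,fx=8,fy=7.5,interpolation=cv2.INTER_CUBIC))
E
```

```text
time: 23.92
eef_pos: [0.4655, -0.4054, 0.2406]
eef_rot: [-3.141, -0.003, 0.001]
wrist_force: [0.0, -0.9, -0.4]
width: 0.0388
time: 24.3
eef_pos: [0.4655, -0.4054, 0.2363]
eef_rot: [-3.141, -0.003, 0.001]
wrist_force: [-0.7, 0.4, -0.6]
width: 0.0389
t 24.35 tcp [ 0.4655 -0.4053  0.2363] yaw 0.1 zaxis [-7.e-04  7.e-04 -1.e+00] w 0.0385 F [ 1.3 -0.2 -1. ]
```

View pics/h.png

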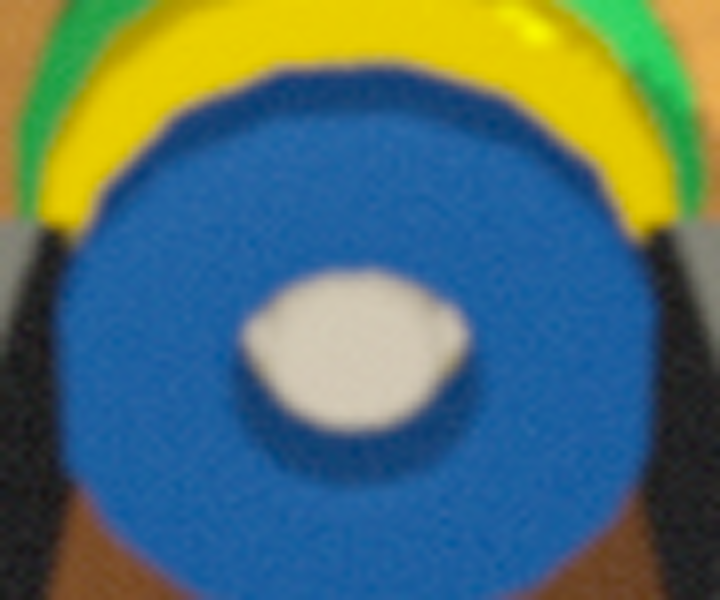

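Post top is inside the hole. Lower home and release.

```bash
python3 -m handwheel '[{"dp":[0,0,-0.003],"dr":[0,0,0],"claw":0},{"dp":[0,0,-0.003],"dr":[0,0,0],"claw":0},{"dp":[0,0,-0.002],"dr":[0,0,0],"claw":0},{"dp":[0,0,0],"dr":[0,0,0],"claw":0}]' 60;python3 -m handwheel '[{"dp":[0,0,0],"dr":[0,0,0],"claw":1},{"dp":[0,0,0],"dr":[0,0,0],"claw":1},{"dp":[0,0,0],"dr":[0,0,0],"claw":1},{"dp":[0,0,0.04],"dr":[0,0,0],"claw":1},{"dp":[0,0,0.02],"dr":[0,0,0],"claw":1},{"dp":[0,0,0],"dr":[0,0,0],"claw":1},{"dp":[0,0,0],"dr":[0,0,0],"claw":1}]' 60;  python3 - <<'E'
from h import *
im=snap('wrist','b8.png');s,Rm=tool()
a=cv2.resize(im['color'][140:280,195:325],None,fx=3,fy=3,interpolation=cv2.INTER_CUBIC)
sd=get_image('side');b=cv2.resize(sd['color'][160:200,290:340],None,fx=8,fy=8,interpolation=cv2.INTER_CUBIC)
o=np.zeros((420,800,3),np.uint8);o[:420,:390]=a;o[:320,400:800]=b;cv2.imwrite('pics/b8z.png',o)
E
```

```text
time: 24.85
eef_pos: [0.4655, -0.4054, 0.2277]
eef_rot: [-3.141, -0.003, 0.001]
wrist_force: [-0.5, -0.7, -0.3]
width: 0.0387
time: 25.72
eef_pos: [0.4654, -0.4052, 0.2886]
eef_rot: [-3.14, -0.003, 0.002]
wrist_force: [0.4, -0.5, 0.1]
width: 0.0856
t 25.77 tcp [ 0.4654 -0.4053  0.2885] yaw 0.09 zaxis [-0.0013  0.0012 -1.    ] w 0.0855 F [-0.6 -0.1  0.1]
```

View pics/b8z.png

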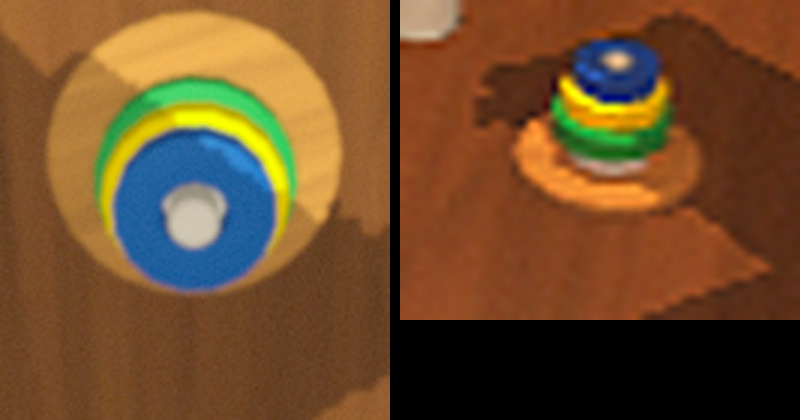

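```bash
python3 - <<'E'
from h import *
t=get_image('top');np.save('top.npy',t,allow_pickle=True)
cv2.imwrite('pics/rk.png',cv2.resize(t['color'][165:305,40:180],None,fx=4.2,fy=4.2,interpolation=cv2.INTER_CUBIC))
cv2.imwrite('pics/top2.png',t['color'])
E
```

```text
(no output)
```

View pics/rk.png

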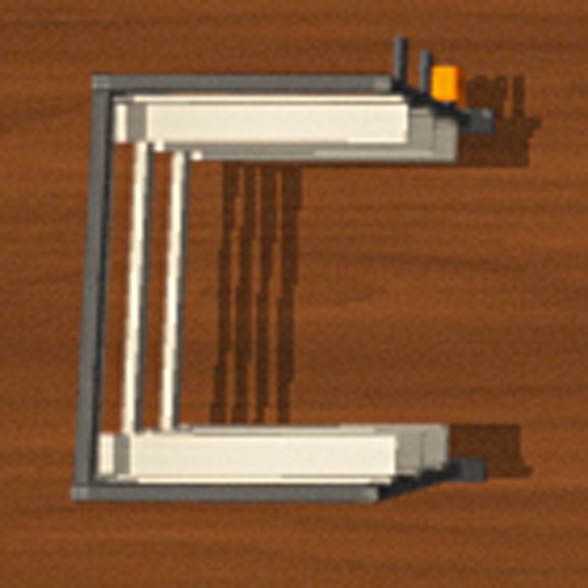

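View pics/top2.png

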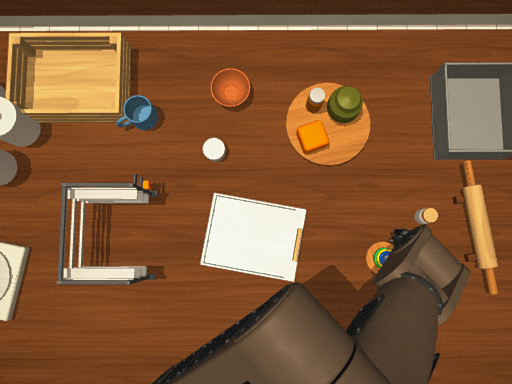

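```bash
python3 - <<'E'
from h import *
t=np.load('top.npy',allow_pickle=True).item()
g=lambda u,v,z: onplane(t,40+(u+.5)/4.2-.5,165+(v+.5)/4.2-.5,z)
P={'FB':(93,75),'NB':(72,500),'FF':(393,77),'NF':(379,500)}
W={k:g(*v,.205) for k,v in P.items()}
for k in W: print(k,W[k].round(4))
d=W['FF']-W['FB'];print('far bar dir deg',np.degrees(np.arctan2(-d[1],-d[0])),np.linalg.norm(d))
d=W['NF']-W['NB'];print('near bar dir',np.degrees(np.arctan2(-d[1],-d[0])),np.linalg.norm(d))
d=W['NB']-W['FB'];print('back bar',np.degrees(np.arctan2(d[1],d[0]))+180+90,np.linalg.norm(d))
print('mid of front',((W['FF']+W['NF'])/2).round(4),'mid back',((W['FB']+W['NB'])/2).round(4))
# ledge inner edges at top level z=.170, mid .110 low .05
for nm,a,b,z in [('top far ledge front corner',(408,143),None,.17),('top near front corner',(396,433),None,.17),('low far front inner',(457,160),None,.05),('low near front inner',(449,426),None,.05),('clip',(446,84),None,.058),('foot far',(485,120),None,.0),('foot near',(478,470),None,.0)]:
    print(nm,g(*a,z).round(4))
E
```

```text
FB [0.6488 0.3968 0.205 ]
NB [0.4127 0.3981 0.205 ]
FF [0.6472 0.2275 0.205 ]
NF [0.4123 0.229  0.205 ]
far bar dir deg 89.4676592949576 0.16922861165999287
near bar dir 89.86518804875716 0.16915955951162234
back bar 449.6639449888399 0.23607825611605252
mid of front [0.5298 0.2283 0.205 ] mid back [0.5308 0.3975 0.205 ]
top far ledge front corner [0.6133 0.2272 0.17  ]
top near front corner [0.4472 0.2298 0.17  ]
low far front inner [0.614  0.2268 0.05  ]
low near front inner [0.4459 0.228  0.05  ]
clip [0.6619 0.2331 0.058 ]
foot far [0.6451 0.2206 0.    ]
foot near [0.4152 0.2202 0.    ]
```

```bash
python3 -m handwheel '[{"dp":[0.0045,0.029,0],"dr":[0,0,0.173],"claw":1},{"dp":[0.0045,0.029,0],"dr":[0,0,0.173],"claw":1},{"dp":[0.0045,0.029,0],"dr":[0,0,0.173],"claw":1},{"dp":[0.0045,0.029,0],"dr":[0,0,0.173],"claw":1},{"dp":[0.0045,0.029,0],"dr":[0,0,0.173],"claw":1},{"dp":[0.0045,0.029,0],"dr":[0,0,0.173],"claw":1},{"dp":[0.0045,0.029,0],"dr":[0,0,0.173],"claw":1},{"dp":[0.0045,0.025,0],"dr":[0,0,0.15],"claw":1}]' 60; python3 -m handwheel '[{"dp":[0,0,0],"dr":[0,0,0],"claw":1},{"dp":[0,0,0],"dr":[0,0,0],"claw":1}]';  python3 - <<'E'
from h import *
im=snap('wrist','t1.png');s,Rm=tool();np.save('im.npy',im,allow_pickle=True)
E
```

```text
time: 26.88
eef_pos: [0.5013, -0.172, 0.2827]
eef_rot: [-2.396, -2.024, 0.012]
wrist_force: [-0.4, -0.0, 0.5]
width: 0.0854
time: 27.12
eef_pos: [0.5015, -0.1712, 0.282]
eef_rot: [-2.395, -2.023, 0.013]
wrist_force: [0.2, -0.1, -0.3]
width: 0.0852
t 27.18 tcp [ 0.5014 -0.1713  0.2819] yaw 80.38 zaxis [-1.040e-02 -4.000e-04 -9.999e-01] w 0.0857 F [ 0.3 -0.1  0.4]
```

View pics/t1.png

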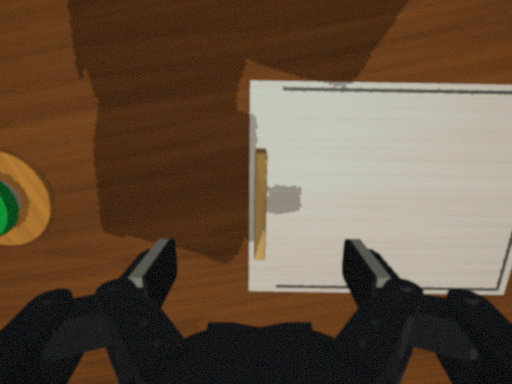

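```bash
python3 - <<'E'
from h import *
im=np.load('im.npy',allow_pickle=True).item()
c=im['color'];hsv=cv2.cvtColor(c,cv2.COLOR_BGR2HSV)
m=cv2.inRange(hsv,(14,60,80),(28,200,255));k=np.zeros_like(m);k[140:270,250:275]=1;m*=k
cc=max(cv2.findContours(m,0,cv2.CHAIN_APPROX_NONE)[0],key=cv2.contourArea);r=cv2.minAreaRect(cc);print(r)
for u,v in cv2.boxPoints(r): print((u,v),onplane(im,u,v,.042).round(4))
print('handle ctr',onplane(im,*r[0],.042).round(4))
w=cv2.inRange(hsv,(0,0,100),(179,60,255));
cv2.imwrite('pics/m.png',np.hstack([m,w])[::,:][:,0:1024:1][::2,::2])
# edges: left edge pts
pts=[]
for v in list(range(90,145,5))+list(range(265,288,4)):
    row=w[v,200:300];u=200+np.argmax(row>0);pts.append(onplane(im,u-.5,v,.004)[:2])
pts=np.array(pts);vx,vy,x0,y0=cv2.fitLine(pts.astype(np.float32),cv2.DIST_HUBER,0,.01,.01).ravel();print('rear edge dir',np.degrees(np.arctan2(vy,vx)),x0,y0)
pts=[]
for u in range(270,510,8):
    col=w[60:120,u];v=60+np.argmax(col>0);pts.append(onplane(im,u,v-.5,.004)[:2])
pts=np.array(pts);vx,vy,x1,y1=cv2.fitLine(pts.astype(np.float32),cv2.DIST_HUBER,0,.01,.01).ravel();print('side edge dir',np.degrees(np.arctan2(vy,vx)),x1,y1)
E
```

```text
((259.7699279785156, 204.00538635253906), (12.697460174560547, 110.15796661376953), 1.1457626819610596)
(np.float32(252.32112), np.float32(258.9464)) [ 0.5467 -0.1856  0.042 ]
(np.float32(254.52382), np.float32(148.81046)) [ 0.4567 -0.1681  0.042 ]
(np.float32(267.21875), np.float32(149.06436)) [ 0.4584 -0.1588  0.042 ]
(np.float32(265.01605), np.float32(259.20032)) [ 0.5487 -0.1752  0.042 ]
handle ctr [ 0.5001 -0.1714  0.042 ]
rear edge dir -10.357144 0.49398783 -0.18064542
side edge dir 79.43265 0.4253705 -0.049144417
```

```bash
python3 -m handwheel '[{"dp":[0,0,-0.02],"dr":[0,-0.0104,-0.015],"claw":1},{"dp":[0,0,-0.025],"dr":[0,0,0],"claw":1},{"dp":[0,0,-0.01],"dr":[0,0,0],"claw":1},{"dp":[0,0,0],"dr":[0,0,0],"claw":1},{"dp":[0,0,0],"dr":[0,0,0],"claw":1}]' 60; python3 - <<'E'
from h import *
im=snap('wrist','t2.png');s,Rm=tool()
print(onplane(im,261,230,.042))
E
```

```text
time: 27.8
eef_pos: [0.5013, -0.1749, 0.2262]
eef_rot: [2.424, 1.995, 0.001]
wrist_force: [0.1, -0.4, 0.3]
width: 0.0855
t 27.85 tcp [ 0.5013 -0.1748  0.2263] yaw 78.91 zaxis [ 0.0022 -0.0014 -1.    ] w 0.0854 F [-0.7  1.   0.2]
[ 0.5007075  -0.17421353  0.042     ]
```

View pics/t2.png

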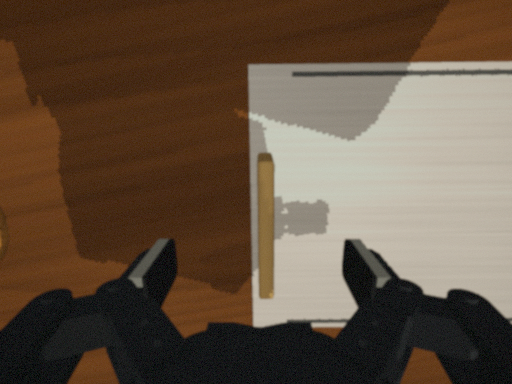

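```bash
python3 -m handwheel '[{"dp":[0,0.003,-0.02],"dr":[0,0,0.009],"claw":1},{"dp":[0,0,-0.02],"dr":[0,0,0],"claw":1},{"dp":[0,0,0],"dr":[0,0,0],"claw":1},{"dp":[0,0,0],"dr":[0,0,0],"claw":1}]' 100; python3 - <<'E'
from h import *
im=snap('wrist','t3.png');s,Rm=tool()
E
```

```text
time: 28.35
eef_pos: [0.502, -0.1721, 0.1887]
eef_rot: [2.411, 2.002, 0.005]
wrist_force: [-0.8, -0.3, -0.0]
width: 0.0852
t 28.4 tcp [ 0.502  -0.1721  0.1888] yaw 79.42 zaxis [ 0.0073 -0.0039 -1.    ] w 0.0856 F [-0.2 -0.1 -0.2]
```

View pics/t3.png

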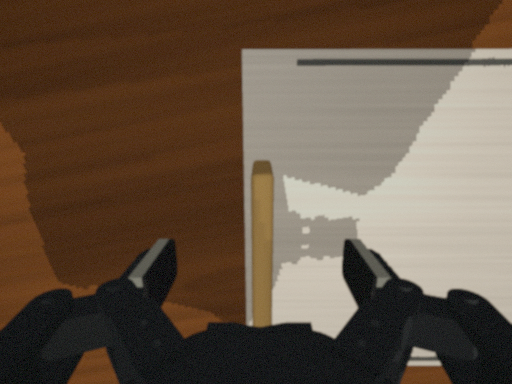

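```bash
python3 -m handwheel '[{"dp":[0,0,-0.006],"dr":[0.0039,0.0073,0.001],"claw":1},{"dp":[0,0,0],"dr":[0,0,0],"claw":1},{"dp":[0,0,0],"dr":[0,0,0],"claw":0},{"dp":[0,0,0],"dr":[0,0,0],"claw":0},{"dp":[0,0,0],"dr":[0,0,0],"claw":0},{"dp":[0,0,0],"dr":[0,0,0],"claw":0},{"dp":[0,0,0],"dr":[0,0,0],"claw":0},{"dp":[0,0,0],"dr":[0,0,0],"claw":0}]' 110; python3 - <<'E'
from h import *
im=snap('wrist','t4.png');s,Rm=tool()
E
```

```text
time: 29.4
eef_pos: [0.5022, -0.1722, 0.184]
eef_rot: [2.415, 2.007, 0.001]
wrist_force: [-0.1, -0.1, -1.0]
width: 0.0087
t 29.45 tcp [ 0.5022 -0.1722  0.184 ] yaw 79.48 zaxis [ 1.5e-03 -7.0e-04 -1.0e+00] w 0.0084 F [0.  0.2 1.8]
```

View pics/t4.png

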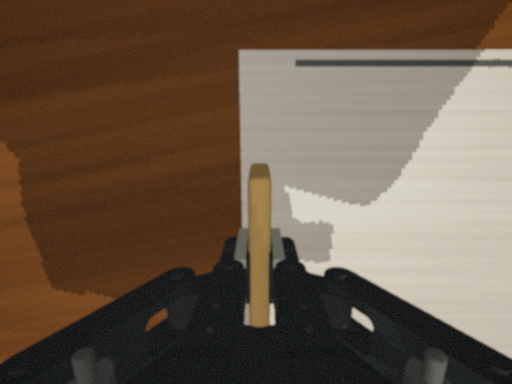

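```bash
python3 -m handwheel '[{"dp":[0,0,0.01],"dr":[0,0,0],"claw":0},{"dp":[0,0,0.02],"dr":[0,0,0],"claw":0},{"dp":[0,0,0.02],"dr":[0,0,0],"claw":0},{"dp":[0,0,0.015],"dr":[0,0,0],"claw":0},{"dp":[0,0,0],"dr":[0,0,0],"claw":0},{"dp":[0,0,0],"dr":[0,0,0],"claw":0}]' 110; python3 - <<'E'
from h import *
im=snap('wrist','t5.png');s,Rm=tool();print(s['wrist_torque'])
sd=snap('side','t5s.png')
E
```

```text
time: 30.2
eef_pos: [0.5017, -0.172, 0.2515]
eef_rot: [-2.415, -2.009, 0.001]
wrist_force: [-0.1, -0.2, -3.2]
width: 0.0084
t 30.25 tcp [ 0.5018 -0.172   0.2515] yaw 79.51 zaxis [-3.e-04 -2.e-04 -1.e+00] w 0.0081 F [ 1.   0.6 -1.9]
[-0.29888993  0.04449833 -0.04651265]
```

View pics/t5s.png

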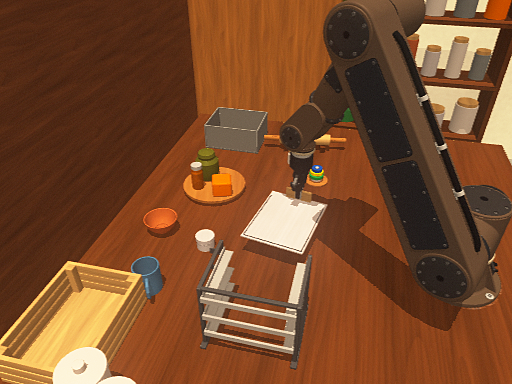

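View pics/t5.png

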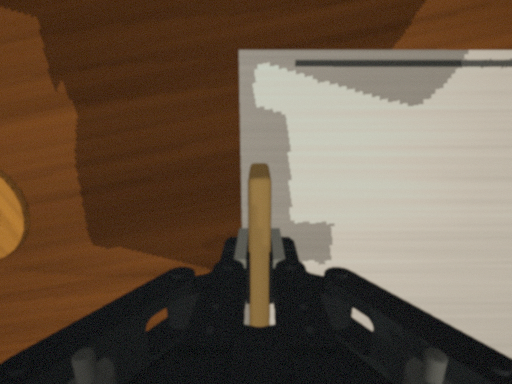

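```bash
python3 -m handwheel '[{"dp":[0.007,0.028,0],"dr":[0,0,0.044],"claw":0},{"dp":[0.007,0.028,0],"dr":[0,0,0.044],"claw":0},{"dp":[0.007,0.028,0],"dr":[0,0,0.044],"claw":0},{"dp":[0.006,0.024,0],"dr":[0,0,0.044],"claw":0},{"dp":[0,0,0],"dr":[0,0,0],"claw":0},{"dp":[0,0,0],"dr":[0,0,0],"claw":0},{"dp":[0,0,0],"dr":[0,0,0],"claw":0}]' 110; python3 - <<'E'
from h import *
s,Rm=tool();t=get_image('top');np.save('top.npy',t,allow_pickle=True);cv2.imwrite('pics/t6.png',cv2.resize(t['color'][165:310,40:320],None,fx=2.8,fy=2.8,interpolation=cv2.INTER_CUBIC))
E
```

```text
time: 31.18
eef_pos: [0.5289, -0.0623, 0.2474]
eef_rot: [-2.223, -2.212, 0.006]
wrist_force: [-0.3, -0.2, -3.3]
width: 0.0084
t 31.18 tcp [ 0.5289 -0.0623  0.2474] yaw 89.73 zaxis [-0.0066  0.0012 -1.    ] w 0.0084 F [-0.3 -0.2 -3.3]
```

View pics/t6.png

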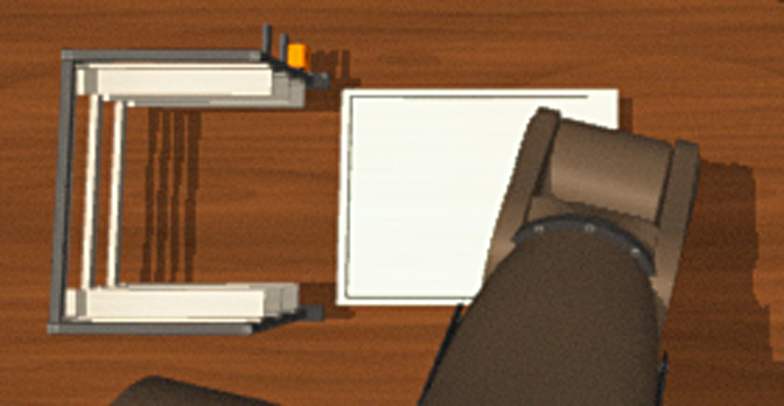

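```bash
cat > tr.py <<'E'
from h import *
def front(t,z):
    hsv=cv2.cvtColor(t['color'],cv2.COLOR_BGR2HSV);w=cv2.inRange(hsv,(0,0,125),(179,60,255))
    return w
E
python3 - <<'E'
from h import *
t=np.load('top.npy',allow_pickle=True).item();s,_=tool();z=s['eef_pos'][2]-.180
g=lambda u,v,z: onplane(t,40+(u+.5)/2.8-.5,165+(v+.5)/2.8-.5,z)
a=g(343,89.5,z);b=g(337,304,z);c=g(619,90,z)
print(a.round(4),b.round(4),np.linalg.norm(a-b),'mid front',((a+b)/2).round(4),'len',np.linalg.norm(a-c),'yaw front',np.degrees(np.arctan2(a[1]-b[1],a[0]-b[0]))+90,'yaw side',np.degrees(np.arctan2(a[1]-c[1],a[0]-c[0])))
for p in [(305,106),(299,284)]: print('ledge low',g(*p,.05).round(4))
E
```

```text
t 31.23 tcp [ 0.5289 -0.0624  0.2475] yaw 89.73 zaxis [-0.0065  0.0011 -1.    ] w 0.0085 F [-0.7 -0.2 -2.7]
[0.6285 0.1866 0.0675] [0.428  0.1882 0.0675] 0.20052438254817606 mid front [0.5282 0.1874 0.0675] len 0.261266949763338 yaw front 89.55027845529811 yaw side 89.7500519816503
ledge low [0.6145 0.2264 0.05  ]
ledge low [0.4457 0.2281 0.05  ]
```

```bash
python3 -m handwheel '[{"dp":[0.0019,0,-0.006],"dr":[-0.0012,-0.0066,0],"claw":0},{"dp":[0,0,0],"dr":[0,0,0],"claw":0},{"dp":[0,0,0],"dr":[0,0,0],"claw":0}]' 110; python3 - <<'E'
from h import *
s,Rm=tool();sd=get_image('side');cv2.imwrite('pics/t7.png',cv2.resize(sd['color'][180:370,190:340],None,fx=3.1,fy=3.1,interpolation=cv2.INTER_CUBIC))
E
```

```text
time: 31.6
eef_pos: [0.5308, -0.0635, 0.2409]
eef_rot: [2.229, 2.214, 0.0]
wrist_force: [0.1, -0.4, -2.0]
width: 0.0082
t 31.6 tcp [ 0.5308 -0.0635  0.2409] yaw 89.61 zaxis [ 5.e-04 -2.e-04 -1.e+00] w 0.0082 F [ 0.1 -0.4 -2. ]
```

View pics/t7.png

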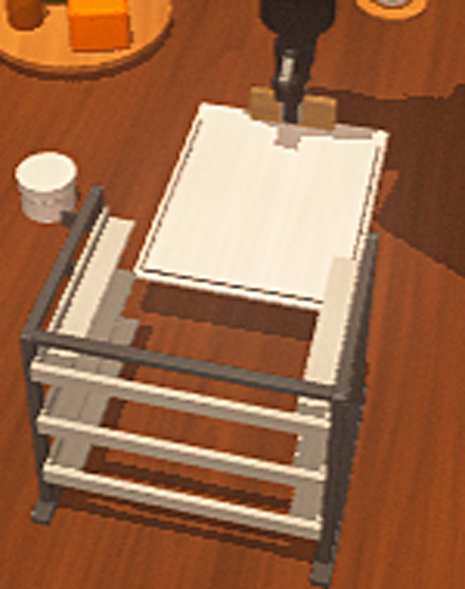

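```bash
python3 -m handwheel '[{"dp":[0,0.015,0],"dr":[0,0,0],"claw":0},{"dp":[0,0.015,0],"dr":[0,0,0],"claw":0},{"dp":[0,0.015,0],"dr":[0,0,0],"claw":0},{"dp":[0,0.012,0],"dr":[0,0,0],"claw":0},{"dp":[0,0,0],"dr":[0,0,0],"claw":0},{"dp":[0,0,0],"dr":[0,0,0],"claw":0}]' 110; python3 - <<'E'
from h import *
s,Rm=tool();t=get_image('top');np.save('top.npy',t,allow_pickle=True);cv2.imwrite('pics/t8.png',cv2.resize(t['color'][165:310,40:320],None,fx=2.8,fy=2.8,interpolation=cv2.INTER_CUBIC))
sd=get_image('side');cv2.imwrite('pics/t8s.png',cv2.resize(sd['color'][180:370,190:340],None,fx=3.1,fy=3.1,interpolation=cv2.INTER_CUBIC))
E
```

```text
time: 32.4
eef_pos: [0.5306, -0.0012, 0.2412]
eef_rot: [2.226, 2.216, 0.001]
wrist_force: [0.5, 0.6, -3.0]
width: 0.0082
t 32.4 tcp [ 0.5306 -0.0012  0.2412] yaw 89.72 zaxis [ 7.e-04 -1.e-04 -1.e+00] w 0.0082 F [ 0.5  0.6 -3. ]
```

View pics/t8.png

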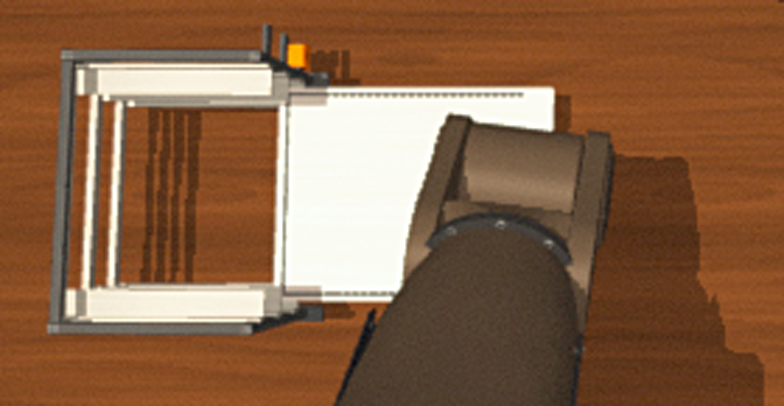

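View pics/t8s.png

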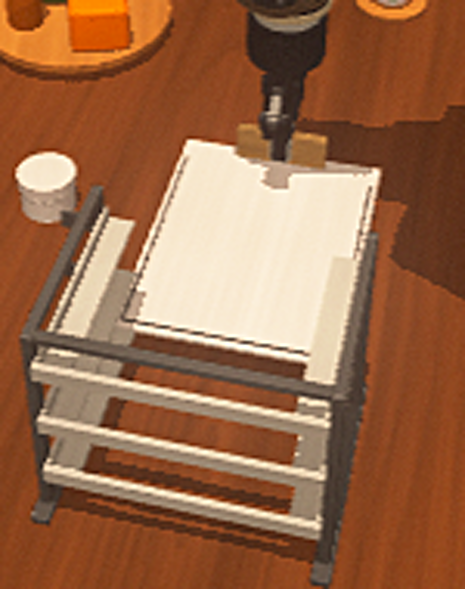

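```bash
python3 -m handwheel '[{"dp":[0,0.012,-0.002],"dr":[0,0,0],"claw":0},{"dp":[0,0.02,0],"dr":[0,0,0],"claw":0},{"dp":[0,0.02,0],"dr":[0,0,0],"claw":0},{"dp":[0,0.02,0],"dr":[0,0,0],"claw":0},{"dp":[0,0.02,0],"dr":[0,0,0],"claw":0},{"dp":[0,0.015,0],"dr":[0,0,0],"claw":0},{"dp":[0,0,0],"dr":[0,0,0],"claw":0},{"dp":[0,0,0],"dr":[0,0,0],"claw":0}]' 110; python3 - <<'E'
from h import *
s,Rm=tool();print(s['wrist_torque'].round(2));t=get_image('top');np.save('top.npy',t,allow_pickle=True);cv2.imwrite('pics/t9.png',cv2.resize(t['color'][165:310,40:320],None,fx=2.8,fy=2.8,interpolation=cv2.INTER_CUBIC))
E
```

```text
time: 33.5
eef_pos: [0.5301, 0.1099, 0.2381]
eef_rot: [-2.231, -2.211, 0.001]
wrist_force: [-0.1, 1.3, -2.7]
width: 0.0082
t 33.5 tcp [0.5301 0.1099 0.2381] yaw 89.5 zaxis [-6.e-04 -1.e-04 -1.e+00] w 0.0082 F [-0.1  1.3 -2.7]
[-0.28 -0.02 -0.02]
```

View pics/t9.png

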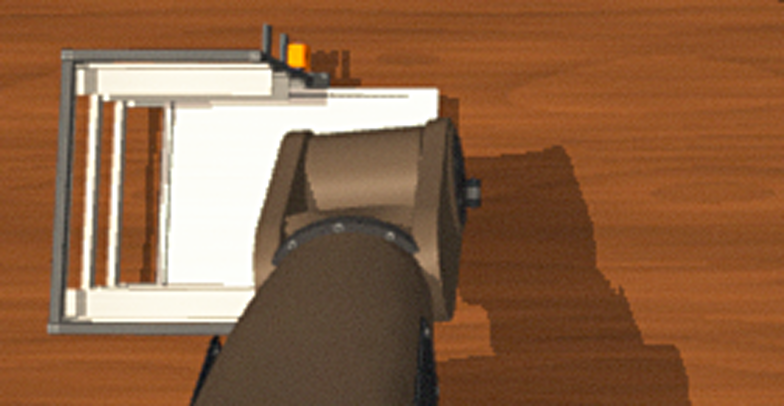

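```bash
python3 -m handwheel '[{"dp":[0,0.012,-0.0015],"dr":[0,0,0],"claw":0},{"dp":[0,0.012,0],"dr":[0,0,0],"claw":0},{"dp":[0,0.004,0],"dr":[0,0,0],"claw":0},{"dp":[0,0,0],"dr":[0,0,0],"claw":0},{"dp":[0,0,0],"dr":[0,0,0],"claw":0}]' 110; python3 -m handwheel '[{"dp":[0,0.003,-0.0015],"dr":[0,0,0],"claw":0},{"dp":[0,0,0],"dr":[0,0,0],"claw":0}]' 110
```

```text
time: 34.17
eef_pos: [0.5302, 0.1391, 0.2365]
eef_rot: [-2.232, -2.21, 0.001]
wrist_force: [-0.3, -0.5, -3.8]
width: 0.0084
time: 34.42
eef_pos: [0.5303, 0.1419, 0.2349]
eef_rot: [-2.233, -2.209, 0.001]
wrist_force: [0.6, 0.3, -2.8]
width: 0.0082
```

```bash
python3 -m handwheel '[{"dp":[0,0.002,-0.001],"dr":[0,0,0],"claw":0},{"dp":[0,0,0],"dr":[0,0,0],"claw":0}]' 110;python3 -m handwheel '[{"dp":[0,0.002,0],"dr":[0,0,0],"claw":0},{"dp":[0,0,0],"dr":[0,0,0],"claw":0}]' 110; python3 -m handwheel '[{"dp":[0,0.002,0],"dr":[0,0,0.003],"claw":0},{"dp":[0,0,0],"dr":[0,0,0],"claw":0}]' 110
```

```text
time: 34.67
eef_pos: [0.5304, 0.144, 0.2341]
eef_rot: [-2.234, -2.209, -0.0]
wrist_force: [0.1, 0.5, -1.3]
width: 0.0085
time: 34.92
eef_pos: [0.5304, 0.1461, 0.2341]
eef_rot: [2.234, 2.209, 0.001]
wrist_force: [-0.1, -0.0, -2.2]
width: 0.0082
time: 35.17
eef_pos: [0.5304, 0.1482, 0.2341]
eef_rot: [2.23, 2.213, 0.0]
wrist_force: [0.0, -0.1, -1.5]
width: 0.0087
```

```bash
python3 -m handwheel '[{"dp":[0,0.0015,0],"dr":[0,0,0],"claw":0},{"dp":[0,0,0],"dr":[0,0,0],"claw":0}]' 110;python3 -m handwheel '[{"dp":[0,0.0015,0],"dr":[0,0,0],"claw":0},{"dp":[0,0,0],"dr":[0,0,0],"claw":0}]' 110; python3 - <<'E'
from h import *
s,Rm=tool();t=get_image('top');np.save('top.npy',t,allow_pickle=True);a=cv2.resize(t['color'][165:310,40:200],None,fx=4,fy=4,interpolation=cv2.INTER_CUBIC);cv2.imwrite('pics/t10.png',a)
sd=get_image('side');cv2.imwrite('pics/t10s.png',cv2.resize(sd['color'][220:370,190:330],None,fx=4,fy=4,interpolation=cv2.INTER_CUBIC))
E
```

```text
time: 35.42
eef_pos: [0.5307, 0.149, 0.2342]
eef_rot: [2.229, 2.212, -0.0]
wrist_force: [-0.8, 0.2, -1.4]
width: 0.0087
time: 35.67
eef_pos: [0.5308, 0.1493, 0.2343]
eef_rot: [2.228, 2.212, -0.003]
wrist_force: [0.2, 0.6, -1.2]
width: 0.0085
t 35.67 tcp [0.5308 0.1493 0.2343] yaw 89.58 zaxis [ 1.0e-04 -2.9e-03 -1.0e+00] w 0.0085 F [ 0.2  0.6 -1.2]
```

View pics/t10.png

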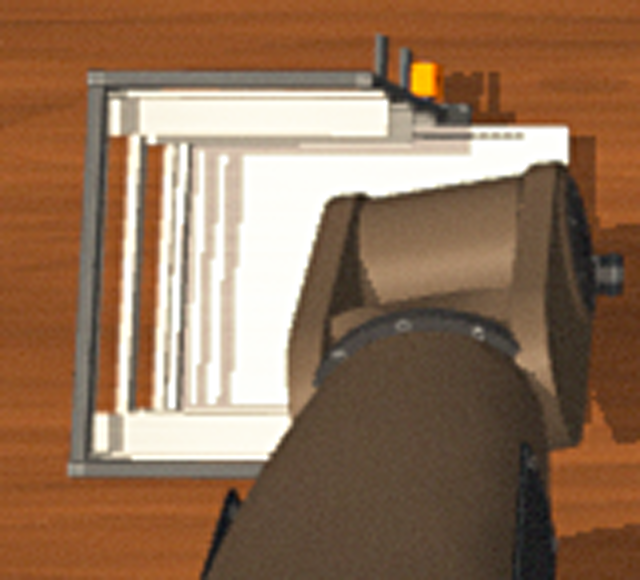

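View pics/t10s.png

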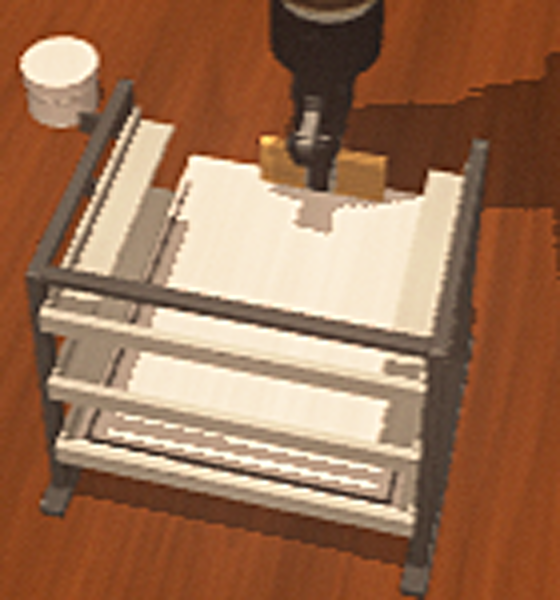

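```bash
python3 -m handwheel '[{"dp":[0,0,-0.0008],"dr":[0,0,0],"claw":0},{"dp":[0,0,0],"dr":[0,0,0],"claw":0.4},{"dp":[0,0,0],"dr":[0,0,0],"claw":0.6},{"dp":[0,0,0],"dr":[0,0,0],"claw":0.6},{"dp":[0,0,0],"dr":[0,0,0],"claw":0.6}]' 60; python3 - <<'E'
from h import *
im=snap('wrist','t11.png');s,Rm=tool()
E
```

```text
time: 36.4
eef_pos: [0.5307, 0.15, 0.2339]
eef_rot: [2.227, 2.213, -0.002]
wrist_force: [-0.5, -0.5, 1.3]
width: 0.0511
t 36.45 tcp [0.5307 0.15   0.2339] yaw 89.63 zaxis [ 8.0e-04 -2.4e-03 -1.0e+00] w 0.051 F [ 0.5 -0.1 -0.2]
```

View pics/t11.png

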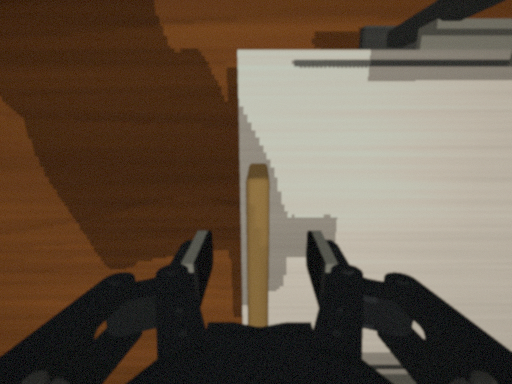

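Released; the sheet stays on the ledges. Lift straight up and back away.

```bash
python3 -m handwheel '[{"dp":[0,0,0.03],"dr":[0,0,0],"claw":0.6},{"dp":[0,0,0.05],"dr":[0,0,0],"claw":0.6},{"dp":[0,-0.03,0.05],"dr":[0,0,0],"claw":0.6},{"dp":[0,-0.055,0],"dr":[0,0,0],"claw":0.6},{"dp":[0,-0.055,0],"dr":[0,0,0],"claw":0.6},{"dp":[0,-0.055,0],"dr":[0,0,0],"claw":0.6},{"dp":[0,-0.03,0],"dr":[0,0,0],"claw":0.6},{"dp":[0,0,0],"dr":[0,0,0],"claw":0.6}]' 60; python3 -m handwheel '[{"dp":[0,0,0],"dr":[0,0,0],"claw":0.6},{"dp":[0,0,0],"dr":[0,0,0],"claw":0.6}]'; python3 - <<'E'
from h import *
s,Rm=tool();t=get_image('top');np.save('top.npy',t,allow_pickle=True);cv2.imwrite('pics/f1.png',cv2.resize(t['color'][165:310,40:240],None,fx=3.9,fy=3.9,interpolation=cv2.INTER_CUBIC))
cv2.imwrite('pics/f2.png',t['color'])
sd=get_image('side');cv2.imwrite('pics/f1s.png',cv2.resize(sd['color'][160:370,190:340],None,fx=2.8,fy=2.8,interpolation=cv2.INTER_CUBIC))
snap('wrist','f3.png')
E
```

```text
time: 37.45
eef_pos: [0.5294, -0.0811, 0.3684]
eef_rot: [2.223, 2.213, -0.001]
wrist_force: [-0.4, -0.5, -0.0]
width: 0.0515
time: 37.7
eef_pos: [0.5293, -0.0798, 0.3683]
eef_rot: [2.223, 2.214, -0.002]
wrist_force: [0.3, -0.3, -0.2]
width: 0.0512
t 37.7 tcp [ 0.5293 -0.0798  0.3683] yaw 89.78 zaxis [ 0.0021 -0.0034 -1.    ] w 0.0512 F [ 0.3 -0.3 -0.2]
```

View pics/f1.png

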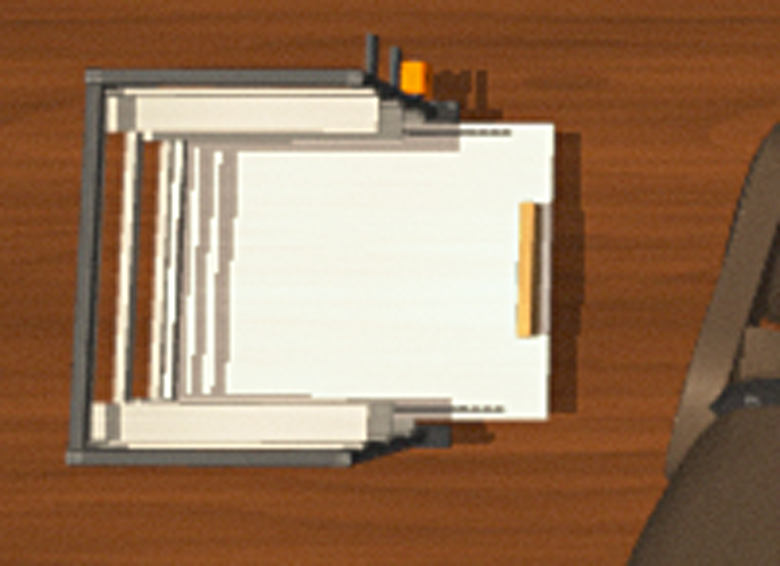

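View pics/f1s.png

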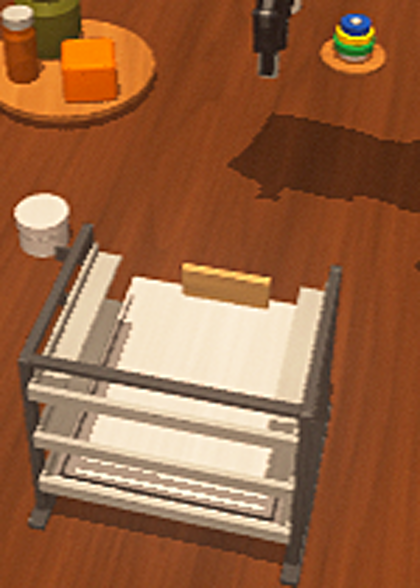

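View pics/f2.png

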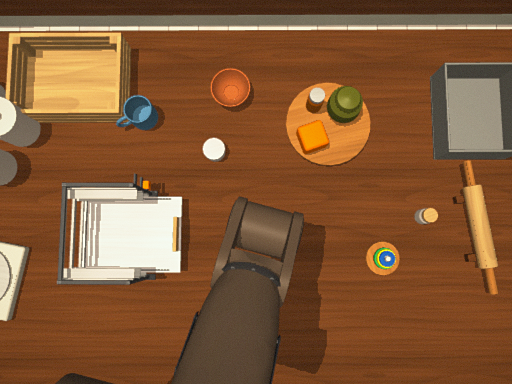

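```bash
python3 - <<'E'
from h import *
t=np.load('top.npy',allow_pickle=True).item()
g=lambda u,v,z: onplane(t,40+(u+.5)/3.9-.5,165+(v+.5)/3.9-.5,z)
a=g(554,123,.054);b=g(549,420,.054);print(a.round(4),b.round(4),np.linalg.norm(a-b),'rear mid',((a+b)/2).round(4),'yaw',np.degrees(np.arctan2(a[1]-b[1],a[0]-b[0]))+90)
m=(a+b)/2;c=m+np.array([.006*.13,.13,0]);print('centre',c.round(4),'rack x',c[1]-.3124,'rack y',-(c[0]-.530))
side=get_image('side')
for nm,lo,hi,z in (('g',(50,150,60),(80,255,255),.0285),('y',(25,150,100),(34,255,255),.0425),('b',(105,150,60),(125,255,255),.0565)):
    e1,_=fit(t,lo,hi,(360,235,405,285));e2,_=fit(side,lo,hi,(295,155,345,195))
    for im,e in((t,e1),(side,e2)):
        pr=proj(im,(0.4665,-0.4075,z));print(nm,np.round(e[0],1),np.round(e[1],1),'expected mid at',pr.round(1))
cv2.imwrite('pics/st.png',np.hstack([cv2.resize(side['color'][155:195,295:340],(405,360),interpolation=cv2.INTER_CUBIC),cv2.resize(t['color'][240:280,362:402],(360,360),interpolation=cv2.INTER_CUBIC)]))
E
```

```text
[0.631  0.1372 0.054 ] [0.4295 0.1374 0.054 ] 0.20153612805822013 rear mid [0.5303 0.1373 0.054 ] yaw 89.92770558370079
centre [0.531  0.2673 0.054 ] rack x -0.04508722150338473 rack y -0.0010310322298221486
g [384.4 257.8] [19.8 20.2] expected mid at [384.5 257.4]
g [315.5 174.2] [ 9.3 12.7] expected mid at [316.2 174.1]
y [386.8 258.4] [17.8 19.6] expected mid at [385.8 257.5]
y [316.6 170.9] [ 4.4 10.9] expected mid at [316.5 171.1]
b [386.7 258.3] [13.7 14.3] expected mid at [387.2 257.7]
b [316.6 168.3] [7.3 9.4] expected mid at [316.8 168.1]
```

View pics/st.png

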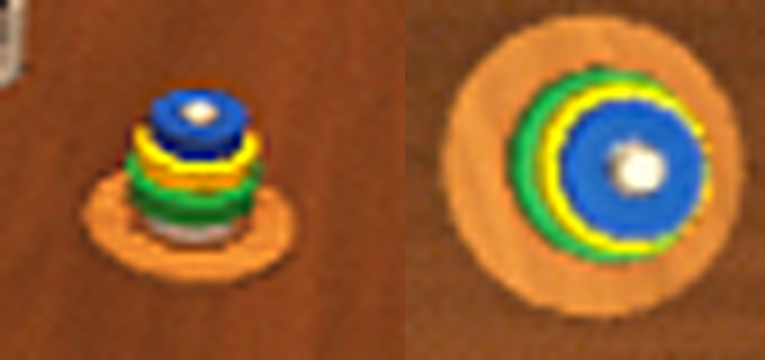

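All checks agree: the rings are at their expected heights, the sheet is centred at rack x ≈ −45 mm, and the clip, jar and tin have not moved. Handing in.

```bash
python3 - <<'E'
from h import *
print(finish_job()); print(read_state()['time'])
E
```

```text
the job is handed in; nothing more can be done
None
the job is handed in; nothing more can be done
```

I threaded the three rings that were present (green, yellow, blue; no wooden ring in the scene) onto their steps, largest first. I then slid the empty sheet far end first onto the low rail pair, the one with the orange clip, until the back stop resisted. I let go there, backed the arm away and handed the job in at about 38 s.

**Rings:** seen from the top and side, each ring's centre was within about 1 pixel (roughly 2–3 mm) of where its seat should appear, and all looked flat.

**Sheet:** centre at rack x ≈ −45 mm, about 1 mm off the middle plane, and straight to about 0.3°. Its height on the low pair was judged from the pictures and the tool height.

**Clip, jar and tin:** they look unmoved in the last picture; I did not measure them again.

**Disagreements:**
- The wrist force showed no clear rise at the back stop. I took the contact from the arm's motion being resisted, and the picture position agrees.
- The finger opening read about 3 mm under the ring diameters.
- The top camera's first reading of the stand was about 5 mm off in y. I placed the rings by wrist-camera views of ring and post together instead.

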